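# Tip a barrow of used battery cells into the recycling bin

### The arm

A 7-joint arm with a two-finger parallel gripper is mounted at the origin on the work surface. World frame = base frame: x ahead of the robot, y to its left, z up, the work surface at z = 0. Lengths are in m, angles in rad, forces in N, time in s.
With the tool pointing down it reaches from about 0.425 to 0.925 m from the base axis. Payload 6.8 kg.
Tool frame: the origin (TCP) lies on the front face of the gripper's body, between the roots of the fingers; the fingertips stand 80 mm ahead of it and the grasp point (between the pads) lies 61 mm ahead of it (tcp_to_tips is the distance from the TCP to the fingertips, in m); z points along the fingers, y is the line along which they close (so a half turn about z gives the same grasp; the last joint's range is limited). The gripper opens to 88 mm and grips with 3 to 60 N. Pads are 20 mm wide; open, the fingers measure 115 mm over their backs; the gripper's body (75 mm by 178 mm) begins 61 mm behind the grasp point.
Start: joints at [-1.426, 0.477, 0.022, 1.555, -0.011, 1.109, -0.083], TCP at [0.169, 0.654, 0.303] pointing down, gripper open.
Joint ranges: [-2.96, 2.96], [-0.34, 2.1], [-1.41, 1.46], [0.24, 2.44], [-1.37, 4.51], [0.17, 1.92], [-2.96, 2.96]. Speed limits (rad/s): [2.39, 2.39, 3.14, 3.14, 3.14, 3.14, 3.14].

### API

Orientations are given as a rotation vector (axis times angle).
In Python, from workcell import * gives the robot as it stands.
- The arm moves only by the tool play_rows, never from a script. Its argument "moves" is a list of rows, each an object with "linear": the shift along the tool's x, y, z in units of 5 cm (1.0 is 5 cm), a list of three; "yaw": the turn about the tool's z in units of 0.1 rad (1.0 is 0.1 rad); "grip": the gripper's target within -1 to 1 (shut at 1, half-way at 0, fully open at -1). In form: [{"linear": [x, y, z], "yaw": yaw, "grip": grip}, ...]. A call has 1 to 10 rows; each row shifts and turns the commanded pose from where the row before left it, along the tool's axes as they then stand; what a row does not reach is not made up. A row lasts 1/10 s, in which the tool goes at most 50 mm and 8.59 degrees, less where a joint would pass 70% of its speed; a pose out of reach is approached as far as the arm can. A call with a number of a shift or a turn outside -1 to 1 is refused whole. A call with a gripper value outside its range is refused whole. The fingers move at their own pace and stop on an object; the grip force is fixed at half the most. Time passes only in rows, so rows that do not move let the fingers close. It gives the time, the measured TCP pose, the force, the opening and the grip force at its end, in the units of the state.
- get_state(): the state, without advancing time (a new reading comes with each control period).
- snapshot(name): name is "scene" or "top" or "wrist"; returns a dict with "color" (480x640x3 uint8, blue, green, red), "intrinsics" (3x3 intrinsics, pixels), "k1" (the pictures are not rectified: a ray, as slopes to the right and down, at radius r is drawn at 1 + k1 r^2 times it, then the intrinsics apply), "world_to_cam" (4x4, takes a point from world to camera coordinates); the wrist camera has in their place "hand_eye" (4x4, takes a point from camera to tool coordinates, whose origin is the TCP and whose axes are the flange's). Camera axes: x right, y down, z forward; pixel columns grow to the right and rows downward; lengths in m; the calibration is good to about 2 mm. A picture is of the moment at which its call begins: read the wrist's pose just before it. There is no depth.
- finish_job(): hands the job in; it is judged then, once.
The state is a dict: "clock": time; "q": joint angles; "joint_velocities": joint speeds; "effort": joint torques, N m; "position": TCP position; "tcp_rot": TCP orientation; "wrist_force": force on the tool from outside, world axes, zero at the start; "moment": the same for the moment, N m; "grip_width": finger opening in m; "finger_force": force on a finger pad.
Only numpy, scipy, OpenCV 4.12 (cv2) and the standard library are available. Lean on these libraries where they do the work, as an engineer would, in place of code of your own. Each camera call takes 0.05 s, during which the arm holds its last target. There are 200 camera calls.

### The job

Wheel the little barrow of used battery cells forward on its stand, tailboard shut, until both wheels are square against the kerb, and set it down on its feet and let go. Then pull the tailboard up to its top stop, take the barrow by its handle again and tip it forward over its wheels until all six cells have rolled out into the bin. Lower it back onto its feet at the kerb without letting it drop; keep the wheels on the stand throughout and leave the carton and the cartridges beside it alone.

Things in the scene. Friction and masses are not known exactly. Their poses are not given: they have to be found in the camera images.
- barrow: loose two-wheeled bench barrow of bare aluminium sheet and steel tube, about 300 long x 175 wide x 160 mm high (with the tailboard's grip), about 0.5 kg empty. Origin: on the ground under the middle of the axle when it stands on its feet; x points forward to the nose and the tailboard, y to its left, z up. Two feet 122 mm behind the origin. Full, its handle takes about 2 to 4 N to lift
- axle (a point): middle of the barrow's axle, 35 mm above the ground, straight above the origin; the barrow turns about it when tipped. Two free-turning rubber wheels 70 mm in diameter and 18 mm wide, centred 78 mm to its left and right
- pan (a point): point on the floor of the barrow's open pan right above the axle, 61 mm above the ground. The floor slopes 5 degrees back at rest. The pan is 120 mm wide outside and runs from 150 mm behind to 72 mm ahead of this point; its wall tops are about 120 mm above the ground. Tipped forward 40 to 50 degrees it empties; at nearly 60 degrees its floor would lie on the kerb
- handle (a point): middle of the barrow's handle: a round rubber-sleeved crossbar 16 mm thick along the barrow's y, 90 mm free between the side tubes, 215 mm behind the axle and 115 mm above the ground it stands on (80 mm above the axle). The rear wall of the pan is 60 mm in front of it. The bar may turn in the fingers
- tailboard (a joint): height in m by which the tailboard at the barrow's nose is pulled up along its guides: 0 shut, 0.048 top stop. It stays where it is left (about 2 N of friction) and slides almost straight up (leaning 5 degrees towards the barrow's rear)
- tailboard_grip (a point): middle of the tailboard's grip: a round steel bar 12 mm thick, 60 mm long along the barrow's y, on two stems 31 mm above the tailboard's top edge; 54 mm ahead of the axle and about 156 mm above the barrow's ground when shut
- stand: fixed plywood deck on timber bearers, 340 x 240 mm, top 60 mm above the table. Origin: centre of its underside on the table; x points to the kerb end and the bin, y to the left seen that way. A steel kerb 16 mm high, its face at x = +155 mm, crosses the deck's end
- park (a point): point on the deck's top on its centre line, under the axle when both wheels touch the kerb (x = 125.6 mm in the stand's frame): the place for the barrow's origin. The barrow starts 50 to 110 mm behind it, a little askew
- bin: fixed grey plastic bin beyond the kerb, 200 long x 210 wide, walls 100 mm high and 4 mm thick, but only 44 mm high on the side to the barrow. Origin: centre of its underside on the table; axes parallel to the stand's
- cell1: used battery cell, a plain grey cylinder 26 mm in diameter and 50 mm long, 60 g, lying across the barrow's pan at the start. Origin at its centre, y along its length
- cell2: used battery cell, a plain grey cylinder 26 mm in diameter and 50 mm long, 60 g, lying across the barrow's pan at the start. Origin at its centre, y along its length
- cell3: used battery cell, a plain grey cylinder 26 mm in diameter and 50 mm long, 60 g, lying across the barrow's pan at the start. Origin at its centre, y along its length
- cell4: used battery cell, a plain grey cylinder 26 mm in diameter and 50 mm long, 60 g, lying across the barrow's pan at the start. Origin at its centre, y along its length
- cell5: used battery cell, a plain grey cylinder 26 mm in diameter and 50 mm long, 60 g, lying across the barrow's pan at the start. Origin at its centre, y along its length
- cell6: used battery cell, a plain grey cylinder 26 mm in diameter and 50 mm long, 60 g, lying across the barrow's pan at the start. Origin at its centre, y along its length
- carton: bystander: small cardboard carton 90 x 70 x 80 mm high, origin at the centre of its underside
- cartridge_a: bystander: flat orange memory cartridge 62 x 45 x 14 mm, origin at the centre of its underside
- cartridge_b: bystander: another such cartridge
Things that resemble listed ones, but are neither listed nor needed, are in the scene too. What is shaped like the cell6 but brown or green is not meant.

How it is judged:
By the outcome, as a careful person would: the job done as asked, in the order asked, and still so for the second after the job is handed in, with the robot touching nothing.
It also fails if it takes over 72 s, if anything falls off the work surface, if the arm or the gripper's body presses on something with over 40 N, if the wrist force passes 120 N, or if a joint passes its speed limit or range.

## Working session

There is one attempt and no reset: what is moved stays moved. The work goes in short steps, Python scripts to look and compute and a tool call to move; the robot and the scene stay as the last step left them, time stands still between calls to the robot, and variables do not carry over. Pictures are saved under pics/ and viewed, at most 10 in all, crops included, and the job is handed in when it is done.

Besides the shell and the picture viewer there is one more tool, called after "Call:" as name(argument=value, ...) on one line, values as JSON. play_rows: Moves the arm, as the interface text tells. Shifts and turns lie within -1 to 1; 1 stands for 5 cm of shift or 0.1 rad of turn. Its arguments: {"type":"object","properties":{"moves":{"type":"array","items":{"type":"object","properties":{"linear":{"type":"array","items":{"type":"number"}},"yaw":{"type":"number"},"grip":{"type":"number"}}}}},"required":["moves"]}

```bash
mkdir -p pics; cat > h.py <<'E'
from workcell import *
import numpy as np, cv2
from scipy.spatial.transform import Rotation as R
def ray(s,u,v,T=None):
    K=np.array(s["intrinsics"]);k=s["k1"]
    d=np.array([(u-K[0,2])/K[0,0],(v-K[1,2])/K[1,1]]);p=d.copy()
    for _ in range(20): p=d/(1+k*(p@p))
    W=np.linalg.inv(np.array(s["world_to_cam"])) if T is None else T
    return W[:3,3],W[:3,:3]@np.array([p[0],p[1],1.])
def onz(s,u,v,z,T=None):
    o,d=ray(s,u,v,T);return o+d*(z-o[2])/d[2]
def proj(s,P,T=None):
    M=np.array(s["world_to_cam"]) if T is None else np.linalg.inv(T)
    c=M[:3,:3]@np.array(P)+M[:3,3];p=c[:2]/c[2];K=np.array(s["intrinsics"])
    return K[:2,:2]@(p*(1+s["k1"]*(p@p)))+K[:2,2]
def snap(n,f):
    st=get_state();s=snapshot(n);cv2.imwrite("pics/"+f+".png",s["color"])
    if n=="wrist":
        T=np.eye(4);T[:3,:3]=R.from_rotvec(st["tcp_rot"]).as_matrix();T[:3,3]=st["position"]
        s["T"]=T@np.array(s["hand_eye"])
    import pickle;pickle.dump({k:(np.array(v)) for k,v in s.items()},open("pics/"+f+".pkl","wb"))
    return s
E
python3 - <<'E'
from h import *
print(get_state())
for n in("scene","top"):
    s=snap(n,n+"0");print(s["intrinsics"],s["k1"],s["world_to_cam"])
E
```

```text
{'clock': 0.0, 'q': array([-1.42611876,  0.47778529,  0.02232949,  1.55641116, -0.01151265,
        1.10930263, -0.08311935]), 'joint_velocities': array([-3.58559579e-05, -7.75851410e-04,  8.15763544e-04, -1.74436170e-03,
       -2.50766423e-04,  1.08239265e-03, -7.91194570e-04]), 'effort': array([-2.01156740e-04, -5.82865334e+01,  1.53474446e+00, -2.72592598e+01,
       -5.42585144e-02,  1.73237943e-02,  1.82400172e-04]), 'position': array([0.16869701, 0.65311967, 0.30170835]), 'tcp_rot': array([-3.95982323e-01, -3.11642552e+00,  2.78842775e-03]), 'wrist_force': array([-0.4321201 ,  0.05114812, -0.59967042]), 'moment': array([ 0.01932388, -0.01555164, -0.06008383]), 'finger_force': 0.0, 'grip_width': 0.08801618809230816}
[[620.06919684   0.         322.99467974]
 [  0.         620.06919684 230.27325012]
 [  0.           0.           1.        ]] -0.22324822483030157 [[ 0.77457879  0.63224978  0.01696819 -0.43839593]
 [ 0.5270628  -0.63041796 -0.56989297 -0.20955133]
 [-0.34961766  0.45037031 -0.82154372  1.47374663]
 [ 0.          0.          0.          1.        ]]
[[578.92742577   0.         326.37304956]
 [  0.         578.92742577 243.82468877]
 [  0.           0.           1.        ]] -0.08820907264788543 [[ 0.01299115 -0.99991333 -0.00213695 -0.0267502 ]
 [-0.99104992 -0.01259198 -0.1328966   0.56498031]
 [ 0.13285817  0.0038443  -0.9911276   1.04121664]
 [ 0.          0.          0.          1.        ]]
```

View pics/top0.png

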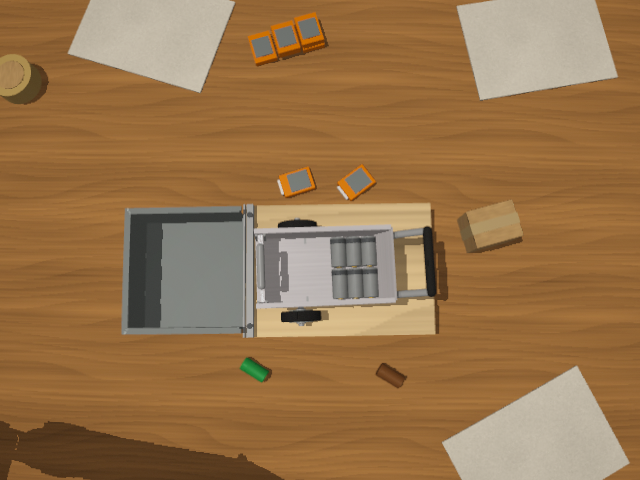

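View pics/scene0.png

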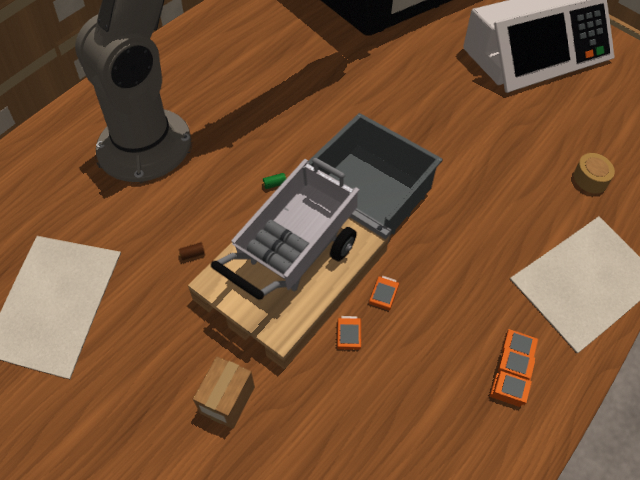

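The top view shows the kerb at u≈250 (bin to the left, +y), the barrow's handle from (428,228) to (434,297), the grip at (262,262), the wheels at (297,224) and (301,316). The rear deck corners are at (431,204) and (436,336).

```bash
python3 - <<'E'
from h import *
import pickle
s=pickle.load(open("pics/top0.pkl","rb"));im=s["color"]
hsv=cv2.cvtColor(im,cv2.COLOR_BGR2HSV)
m=((hsv[...,2]<60)).astype(np.uint8);m[:,:265]=0;m[:200]=0;m[340:]=0;m[:,445:]=0
n,l,st,c=cv2.connectedComponentsWithStats(m)
for i in range(1,n):
    if st[i,4]>60:
        pts=np.argwhere(l==i)[:,::-1].astype(np.float32);print(c[i],st[i],cv2.minAreaRect(pts))
for nm,u,v,z in[("deckRR",431,204,.06),("deckLR",436,336,.06),("kerbR",254,205,.076),("kerbL",256,336,.076),("kerbfR",246,205,.076),("kerbfL",246,336,.076),("wh1",297,224,.112),("wh2",301,316,.112),("hA",428,228,.175),("hB",434,297,.175),("gA",261,236,.216),("gB",263,288,.216),("binc",124,209,.1),("binc2",124,333,.1)]:
    print(nm,onz(s,u,v,z).round(4))
cr=cv2.resize(im[195:345,235:445],None,fx=3.8,fy=3.8,interpolation=cv2.INTER_CUBIC);cv2.imwrite("pics/crop1.png",cr)
E
```

```text
[296.92523364 223.29906542] [278 220  39   7 214] ((297.0, 223.0), (38.0, 6.0), 0.0)
[429.22366288 261.12479741] [423 227  13  70 617] ((429.06597900390625, 261.4238586425781), (69.25213623046875, 9.475857734680176), 85.91438293457031)
[300.62148338 315.77749361] [281 310  40  12 391] ((300.5019226074219, 315.5433654785156), (10.251184463500977, 39.26725387573242), 87.51044464111328)
deckRR [ 0.639  -0.2119  0.06  ]
deckLR [ 0.3978 -0.2186  0.06  ]
kerbR [0.6296 0.1128 0.076 ]
kerbL [0.3943 0.1025 0.076 ]
kerbfR [0.6295 0.1274 0.076 ]
kerbfL [0.3941 0.1202 0.076 ]
wh1 [0.5895 0.0319 0.112 ]
wh2 [0.4304 0.0219 0.112 ]
hA [ 0.5751 -0.1858  0.175 ]
hB [ 0.4627 -0.1944  0.175 ]
gA [0.5524 0.0818 0.216 ]
gB [0.4715 0.0765 0.216 ]
binc [0.6152 0.3435 0.1   ]
binc2 [0.3956 0.331  0.1   ]
```

View pics/crop1.png

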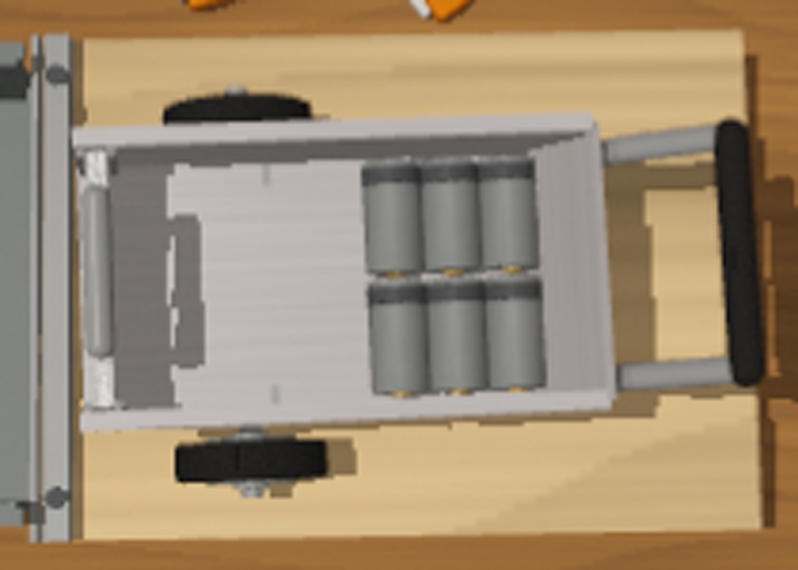

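The crop shows the barrow about 50 mm short of the kerb, slightly askew with its nose to the left, with all six cells at the rear of the pan. Next I move above it for a closer look with the wrist camera.

```bash
cat >> h.py <<'E'
def plan(xyz,heading,n,p0=None,h0=None):
    """rows to reach xyz with tool y along stand-ish heading (angle of tool y from world +y, ccw)"""
    st=get_state();M=R.from_rotvec(st["tcp_rot"]).as_matrix()
    p=np.array(st["position"]) if p0 is None else np.array(p0);a=np.arctan2(-M[0,1],M[1,1]) if h0 is None else h0
    d=(np.array(xyz)-p)/n;da=(heading-a)/n
    print("from",p.round(4),"head",round(a,4),"tilt",M[:,2].round(4))
    for i in range(n):
        c=a+i*da  # tool y=(-sin,cos), tool x=(-cos,-sin)
        print([round(float(x)/.05,3) for x in(d@[-np.cos(c),-np.sin(c),0],d@[-np.sin(c),np.cos(c),0],-d[2])],"yaw",round(-da/.1,3))
def fs():
    st=get_state();M=R.from_rotvec(st["tcp_rot"]).as_matrix()
    print("t",round(st["clock"],2),"p",st["position"].round(4),"head",round(np.arctan2(-M[0,1],M[1,1]),4),"F",st["wrist_force"].round(2),"M",st["moment"].round(2),"g",round(st["grip_width"],4),round(st["finger_force"],1))
E
python3 - <<'E'
from h import *
plan([.51,.30,.42],.05,10)
E
```

```text
from [0.1687 0.6532 0.3018] head -0.2528 tilt [-3.0e-04 -1.5e-03 -1.0e+00]
[-0.837, -0.513, -0.236] yaw -0.303
[-0.822, -0.538, -0.236] yaw -0.303
[-0.805, -0.563, -0.236] yaw -0.303
[-0.787, -0.587, -0.236] yaw -0.303
[-0.769, -0.611, -0.236] yaw -0.303
[-0.751, -0.634, -0.236] yaw -0.303
[-0.731, -0.656, -0.236] yaw -0.303
[-0.711, -0.678, -0.236] yaw -0.303
[-0.69, -0.699, -0.236] yaw -0.303
[-0.668, -0.72, -0.236] yaw -0.303
```

Call:
play_rows(moves=[{"linear": [0, 0, -0.8], "yaw": 0, "grip": -1}, {"linear": [0, 0, -0.8], "yaw": 0, "grip": -1}, {"linear": [0, 0, -0.8], "yaw": 0, "grip": 0}])

```text
clock: 0.4
position: [0.1688, 0.6532, 0.4233]
tcp_rot: [-0.396, -3.116, 0.003]
wrist_force: [0.6, 0.2, -0.4]
grip_width: 0.083
finger_force: 0.0
```

Call:
play_rows(moves=[{"linear": [-0.83, -0.51, 0], "yaw": -0.3, "grip": 0}, {"linear": [-0.82, -0.54, 0], "yaw": -0.3, "grip": 0}, {"linear": [-0.8, -0.56, 0], "yaw": -0.3, "grip": 0}, {"linear": [-0.79, -0.59, 0], "yaw": -0.3, "grip": 0}, {"linear": [-0.77, -0.61, 0], "yaw": -0.3, "grip": 0}, {"linear": [-0.75, -0.63, 0], "yaw": -0.3, "grip": 0}, {"linear": [-0.73, -0.65, 0], "yaw": -0.3, "grip": 0}, {"linear": [-0.71, -0.68, 0], "yaw": -0.3, "grip": 0}, {"linear": [-0.69, -0.7, 0], "yaw": -0.3, "grip": 0}, {"linear": [-0.67, -0.72, 0], "yaw": -0.3, "grip": 0}])

```text
clock: 1.4
position: [0.51, 0.2988, 0.4224]
tcp_rot: [0.076, -3.14, 0.0]
wrist_force: [0.9, 0.2, 0.5]
grip_width: 0.044
finger_force: 0.0
```

```bash
python3 - <<'E'
from h import *
fs()
plan([.515,-.04,.42],.05,8)
s=snap("wrist","w0");print(s["hand_eye"],s["intrinsics"],s["k1"])
E
```

```text
t 1.4 p [0.51   0.2988 0.4224] head 0.0486 F [0.89 0.16 0.53] M [-0.01 -0.04 -0.02] g 0.044 0.0
from [0.51   0.2988 0.4224] head 0.0486 tilt [-4.e-04 -1.e-04 -1.e+00]
[0.029, -0.847, 0.006] yaw -0.002
[0.029, -0.847, 0.006] yaw -0.002
[0.029, -0.847, 0.006] yaw -0.002
[0.029, -0.847, 0.006] yaw -0.002
[0.029, -0.846, 0.006] yaw -0.002
[0.03, -0.846, 0.006] yaw -0.002
[0.03, -0.846, 0.006] yaw -0.002
[0.03, -0.846, 0.006] yaw -0.002
[[-4.56827957e-04 -9.57118567e-01 -2.89696115e-01  7.94378045e-02]
 [ 9.99999808e-01 -3.16057427e-04 -5.32707998e-04  1.00770401e-03]
 [ 4.18304107e-04 -2.89696303e-01  9.57118528e-01 -8.16971621e-02]
 [ 0.00000000e+00  0.00000000e+00  0.00000000e+00  1.00000000e+00]] [[414.81246339   0.         322.94586844]
 [  0.         414.81246339 236.61525036]
 [  0.           0.           1.        ]] -0.08287443523452472
```

Call:
play_rows(moves=[{"linear": [0.03, -0.85, 0], "yaw": 0, "grip": 0}, {"linear": [0.03, -0.85, 0], "yaw": 0, "grip": 0}, {"linear": [0.03, -0.85, 0], "yaw": 0, "grip": 0}, {"linear": [0.03, -0.85, 0], "yaw": 0, "grip": 0}, {"linear": [0.03, -0.85, 0], "yaw": 0, "grip": 0}, {"linear": [0.03, -0.85, 0], "yaw": 0, "grip": 0}, {"linear": [0.03, -0.85, 0], "yaw": 0, "grip": 0}, {"linear": [0.03, -0.85, 0], "yaw": 0, "grip": 0}, {"linear": [0, 0, 0], "yaw": 0, "grip": 0}])

```text
clock: 2.35
position: [0.5123, -0.0462, 0.4228]
tcp_rot: [-0.058, 3.141, -0.003]
wrist_force: [0.1, -1.0, 0.3]
grip_width: 0.0439
finger_force: 0.0
```

```bash
python3 - <<'E'
from h import *
fs()
s=snap("wrist","w1");
E
```

```text
t 2.35 p [ 0.5123 -0.0462  0.4228] head 0.0372 F [ 0.07 -1.04  0.34] M [ 0.   -0.03 -0.02] g 0.0439 0.0
```

View pics/w1.png

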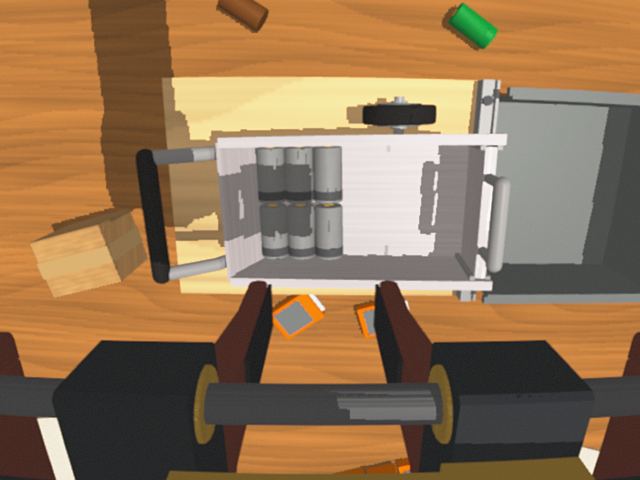

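The wrist view shows the handle from (145,155) to (162,277), the grip from (503,180) to (495,268), deck corners (162,78) and (182,293), and the kerb face edge from (476,82) to (461,297). I'll compare these with the top-view numbers.

```bash
python3 - <<'E'
from h import *
import pickle
s=pickle.load(open("pics/w1.pkl","rb"));T=s["T"];im=s["color"]
t=pickle.load(open("pics/top0.pkl","rb"))
def tri(a,b):
    o1,d1=ray(s,*a,T);o2,d2=ray(t,*b)
    k=np.linalg.lstsq(np.c_[d1,-d2],o2-o1,rcond=None)[0]
    p,q=o1+k[0]*d1,o2+k[1]*d2;return (p+q)/2,np.linalg.norm(p-q)
for nm,u,v,z in[("deckL",162,78,.06),("deckR",182,293,.06),("kerbL",476,82,.076),("kerbR",461,297,.076),("gL",503,180,.216),("gR",495,268,.216)]:
    print(nm,onz(s,u,v,z,T).round(4))
hsv=cv2.cvtColor(im,cv2.COLOR_BGR2HSV)
def cmp(hsv,box):
    m=(hsv[...,2]<50).astype(np.uint8);k=np.zeros_like(m);k[box[1]:box[3],box[0]:box[2]]=1
    n,l,st,c=cv2.connectedComponentsWithStats(m*k);i=1+np.argmax(st[1:,4])
    return cv2.minAreaRect(np.argwhere(l==i)[:,::-1].astype(np.float32))
def axis(r):
    b=cv2.boxPoints(r);e=[np.linalg.norm(b[0]-b[1]),np.linalg.norm(b[1]-b[2])]
    q=((b[0]+b[3])/2,(b[1]+b[2])/2) if e[0]>e[1] else ((b[0]+b[1])/2,(b[2]+b[3])/2)
    return sorted(q,key=lambda p:p[1])
hw=cmp(hsv,(125,140,180,290));ww=cmp(hsv,(350,95,445,128))
th=cv2.cvtColor(t["color"],cv2.COLOR_BGR2HSV);ht=cmp(th,(415,215,445,305))
print(hw,ww,ht)
a=axis(hw);b=axis(ht)
for p in a:print("hw",onz(s,*p,.175,T).round(4))
for p in b:print("ht",onz(t,*p,.175).round(4))
print(tri(a[0],b[1]),tri(a[1],b[0]))
print("whL wrist",onz(s,*ww[0],.12,T))
print("grip tri",tri((503,180),(263,288)),tri((495,268),(261,236)))
E
```

```text
deckL [ 0.4033 -0.2157  0.06  ]
deckR [ 0.6433 -0.2081  0.06  ]
kerbL [0.397  0.1014 0.076 ]
kerbR [0.6286 0.1159 0.076 ]
gL [0.4735 0.0807 0.216 ]
gR [0.54   0.0852 0.216 ]
((152.484619140625, 215.37692260742188), (133.33734130859375, 19.225383758544922), 82.87498474121094) ((398.5, 114.5), (19.0, 71.0), 90.0) ((429.1766662597656, 261.4139099121094), (69.25386810302734, 8.90302848815918), 85.8150863647461)
hw [ 0.4653 -0.1899  0.175 ]
hw [ 0.5788 -0.1848  0.175 ]
ht [ 0.5769 -0.1836  0.175 ]
ht [ 0.4644 -0.1907  0.175 ]
(array([ 0.46500336, -0.19102743,  0.17256368]), np.float64(0.0010979212990653426)) (array([ 0.5759818 , -0.18240717,  0.18106494]), np.float64(0.0002848473926776435))
whL wrist [0.43229327 0.01896183 0.12      ]
grip tri (array([0.47120436, 0.07493097, 0.22906931]), np.float64(0.0008753505139796643)) (array([0.54853204, 0.08614435, 0.20719235]), np.float64(0.012177648632912225))
```

```bash
python3 - <<'E'
from h import *
plan([.521,-.187,.30],.05,4)
E
```

```text
from [ 0.5127 -0.0427  0.4226] head 0.0409 tilt [-2.e-04 -3.e-04 -1.e+00]
[-0.012, -0.723, 0.613] yaw -0.023
[-0.011, -0.723, 0.613] yaw -0.023
[-0.009, -0.723, 0.613] yaw -0.023
[-0.007, -0.723, 0.613] yaw -0.023
```

Call:
play_rows(moves=[{"linear": [-0.01, -0.72, 0.3], "yaw": -0.02, "grip": 0}, {"linear": [-0.01, -0.72, 0.3], "yaw": -0.02, "grip": 0}, {"linear": [-0.01, -0.72, 0.3], "yaw": -0.02, "grip": 0}, {"linear": [-0.01, -0.72, 0.6], "yaw": -0.02, "grip": 0}, {"linear": [0, 0, 0.8], "yaw": 0, "grip": 0}, {"linear": [0, 0, 0.15], "yaw": 0, "grip": 0}, {"linear": [0, 0, 0], "yaw": 0, "grip": 0}, {"linear": [0, 0, 0], "yaw": 0, "grip": 0}])

```text
clock: 3.2
position: [0.5235, -0.182, 0.3015]
tcp_rot: [-0.09, 3.139, 0.0]
wrist_force: [0.3, -0.6, -0.1]
grip_width: 0.0439
finger_force: 0.0
```

```bash
python3 - <<'E'
from h import *
fs()
s=snap("wrist","w2");fs();plan([.521,-.187,.236],.05,2)
E
```

```text
t 3.2 p [ 0.5235 -0.182   0.3015] head 0.0576 F [ 0.32 -0.62 -0.08] M [-0.04 -0.04 -0.01] g 0.0439 0.0
t 3.25 p [ 0.5237 -0.1824  0.3019] head 0.0574 F [-0.96 -0.09  0.04] M [0.02 0.01 0.02] g 0.0442 0.0
from [ 0.5237 -0.1824  0.3019] head 0.0574 tilt [ 2.7e-03  1.0e-04 -1.0e+00]
[0.029, -0.045, 0.659] yaw 0.037
[0.029, -0.045, 0.659] yaw 0.037
```

View pics/w2.png

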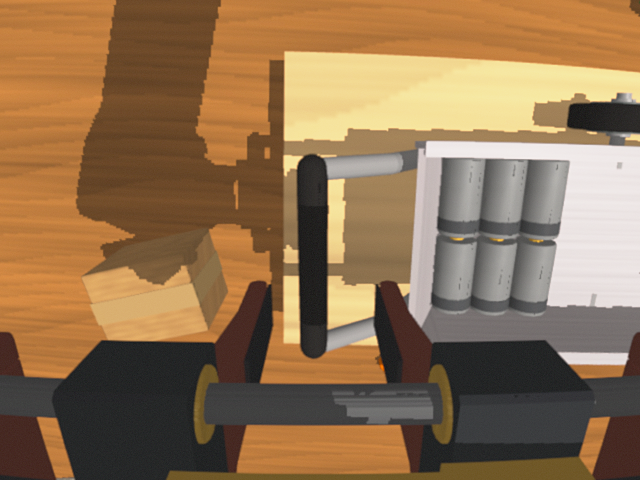

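The view shows the handle bar vertical at u≈313, centred between the fingers, so the grasp line is good. The deck's rear edge is at u≈285. I'll descend and grip.

```bash
python3 - <<'E'
from h import *
import pickle
s=pickle.load(open("pics/w2.pkl","rb"));T=s["T"]
for nm,u,v,z in[("deckL",285,52,.06),("deckR",285,343,.06),("hL",312,165,.175),("hR",313.5,345,.175)]:
    print(nm,onz(s,u,v,z,T).round(4))
E
```

```text
deckL [ 0.4035 -0.2157  0.06  ]
deckR [ 0.6429 -0.2081  0.06  ]
hL [ 0.4703 -0.1897  0.175 ]
hR [ 0.5725 -0.1838  0.175 ]
```

Call:
play_rows(moves=[{"linear": [0.03, -0.08, 0.65], "yaw": 0.04, "grip": 0}, {"linear": [0.03, -0.03, 0.65], "yaw": 0.04, "grip": 0}, {"linear": [0, 0, 0], "yaw": 0, "grip": 0}, {"linear": [0, 0, 0], "yaw": 0, "grip": 1}, {"linear": [0, 0, 0], "yaw": 0, "grip": 1}, {"linear": [0, 0, 0], "yaw": 0, "grip": 1}, {"linear": [0, 0, 0], "yaw": 0, "grip": 1}, {"linear": [0, 0, 0], "yaw": 0, "grip": 1}])

```text
clock: 4.05
position: [0.5202, -0.1889, 0.2361]
tcp_rot: [-0.075, 3.139, 0.0]
wrist_force: [-0.5, 1.0, 3.9]
grip_width: 0.0155
finger_force: 30.0
```

```bash
python3 -c "
from h import *
fs()"
```

```text
t 4.05 p [ 0.5202 -0.1889  0.2361] head 0.0476 F [-0.46  1.02  3.88] M [0.19 0.15 0.04] g 0.0155 30.0
```

```bash
cat >> h.py <<'E'
def tipvec(d):
    t=np.radians(d);return -.215*np.cos(t)+.08*np.sin(t), .08*np.cos(t)+.215*np.sin(t)
def hpos(ax,ay,h,d,z0=None):
    l,z=tipvec(d);return np.array([ax-l*np.sin(h)*1., ay+l*np.cos(h), z])*1. if False else np.array([ax-np.sin(h)*l, ay+np.cos(h)*l, z])
def follow(wps,p,h,z80):
    """wps list of (ax,ay,h,tip,n): rows along; p,h commanded start; z80 = tcp z at tip 0"""
    w0=wps[0]
    for a,b in zip(wps[:-1],wps[1:]):
        for i in range(b[4]):
            q=np.array(a[:4])+(np.array(b[:4])-a[:4])*(i+1)/b[4]
            t=hpos(*q);t[2]+=z80-.08
            d=t-p;da=q[2]-h
            print([round(float(x)/.05,2) for x in(d@[-np.cos(h),-np.sin(h),0],d@[-np.sin(h),np.cos(h),0],-d[2])],"yaw",round(-da/.1,2))
            p,h=t,q[2]
        print("-- tcp",p.round(4),"head",round(h,4))
E
python3 - <<'E'
from h import *
x,y,h=.510,.0259,.0476
p=hpos(x,y,h,0);print(p);p[2]+=.2361-.08
follow([(x,y,h,0),(x,y,h,2.5,2),(x,y,-.09,2.5,6),(.5136,.066,-.09,2.5,8),(.5136,.066,.032,2.5,6)],p,h,.2361)
E
```

```text
[ 0.52023014 -0.18885648  0.08      ]
[-0.0, 0.04, -0.09] yaw -0.0
[0.0, 0.04, -0.09] yaw -0.0
-- tcp [ 0.5201 -0.1852  0.2454] head 0.0476
[0.1, 0.0, -0.0] yaw 0.23
[0.1, 0.0, -0.0] yaw 0.23
[0.1, 0.0, -0.0] yaw 0.23
[0.1, 0.0, -0.0] yaw 0.23
[0.1, 0.0, -0.0] yaw 0.23
[0.1, 0.0, -0.0] yaw 0.23
-- tcp [ 0.491  -0.1846  0.2454] head -0.09
[0.0, 0.1, -0.0] yaw -0.0
[0.0, 0.1, -0.0] yaw -0.0
[0.0, 0.1, -0.0] yaw -0.0
[0.0, 0.1, -0.0] yaw -0.0
[0.0, 0.1, -0.0] yaw -0.0
[0.0, 0.1, -0.0] yaw -0.0
[0.0, 0.1, -0.0] yaw -0.0
[0.0, 0.1, -0.0] yaw -0.0
-- tcp [ 0.4946 -0.1445  0.2454] head -0.09
[-0.09, 0.0, -0.0] yaw -0.2
[-0.09, 0.0, -0.0] yaw -0.2
[-0.09, 0.0, -0.0] yaw -0.2
[-0.09, 0.0, -0.0] yaw -0.2
[-0.09, 0.0, -0.0] yaw -0.2
[-0.09, 0.0, -0.0] yaw -0.2
-- tcp [ 0.5204 -0.1452  0.2454] head 0.032
```

Call:
play_rows(moves=[{"linear": [0, 0.04, -0.09], "yaw": 0, "grip": 1}, {"linear": [0, 0.04, -0.09], "yaw": 0, "grip": 1}, {"linear": [0, 0, 0], "yaw": 0, "grip": 1}, {"linear": [0.1, 0, 0], "yaw": 0.23, "grip": 1}, {"linear": [0.1, 0, 0], "yaw": 0.23, "grip": 1}, {"linear": [0.1, 0, 0], "yaw": 0.23, "grip": 1}, {"linear": [0.1, 0, 0], "yaw": 0.23, "grip": 1}, {"linear": [0.1, 0, 0], "yaw": 0.23, "grip": 1}, {"linear": [0.1, 0, 0], "yaw": 0.23, "grip": 1}])

```text
clock: 4.95
position: [0.489, -0.1847, 0.2441]
tcp_rot: [-0.146, -3.138, -0.0]
wrist_force: [0.1, -0.2, -4.7]
grip_width: 0.0153
finger_force: 30.0
```

```bash
python3 -c "
from h import *
fs();snap('top','t1');fs()"
```

```text
t 4.95 p [ 0.489  -0.1847  0.2441] head -0.0928 F [ 0.14 -0.22 -4.68] M [-0.3  -0.02  0.01] g 0.0153 30.0
t 5.0 p [ 0.4882 -0.1847  0.244 ] head -0.0944 F [-1.18 -0.95 -4.35] M [-0.16  0.08 -0.07] g 0.0149 30.0
```

Call:
play_rows(moves=[{"linear": [0, 0.1, 0], "yaw": 0, "grip": 1}, {"linear": [0, 0.1, 0], "yaw": 0, "grip": 1}, {"linear": [0, 0.1, 0], "yaw": 0, "grip": 1}, {"linear": [0, 0.1, 0], "yaw": 0, "grip": 1}, {"linear": [0, 0.1, 0], "yaw": 0, "grip": 1}, {"linear": [0, 0.1, 0], "yaw": 0, "grip": 1}, {"linear": [0, 0.1, 0], "yaw": 0, "grip": 1}, {"linear": [0, 0.1, 0], "yaw": 0, "grip": 1}])

```text
clock: 5.8
position: [0.4932, -0.1445, 0.2441]
tcp_rot: [-0.143, -3.138, 0.0]
wrist_force: [-0.7, -0.2, -3.9]
grip_width: 0.0151
finger_force: 30.0
```

Call:
play_rows(moves=[{"linear": [-0.09, 0, 0], "yaw": -0.2, "grip": 1}, {"linear": [-0.09, 0, 0], "yaw": -0.2, "grip": 1}, {"linear": [-0.09, 0, 0], "yaw": -0.2, "grip": 1}, {"linear": [-0.09, 0, 0], "yaw": -0.2, "grip": 1}, {"linear": [-0.09, 0, 0], "yaw": -0.2, "grip": 1}, {"linear": [-0.09, 0, 0], "yaw": -0.2, "grip": 1}, {"linear": [0, 0, 0], "yaw": 0, "grip": 1}])

```text
clock: 6.5
position: [0.5208, -0.146, 0.2441]
tcp_rot: [-0.048, 3.141, -0.0]
wrist_force: [-0.9, -0.2, -4.3]
grip_width: 0.0153
finger_force: 30.0
```

```bash
python3 -c "
from h import *
s=snap('top','t2');fs()
cv2.imwrite('pics/c2.png',cv2.resize(s['color'][195:345,235:445],None,fx=3.8,fy=3.8,interpolation=cv2.INTER_CUBIC))"
```

```text
t 6.55 p [ 0.5204 -0.146   0.2441] head 0.0294 F [-0.62  0.48 -3.89] M [-0.27  0.05  0.1 ] g 0.0154 30.0
```

View pics/c2.png

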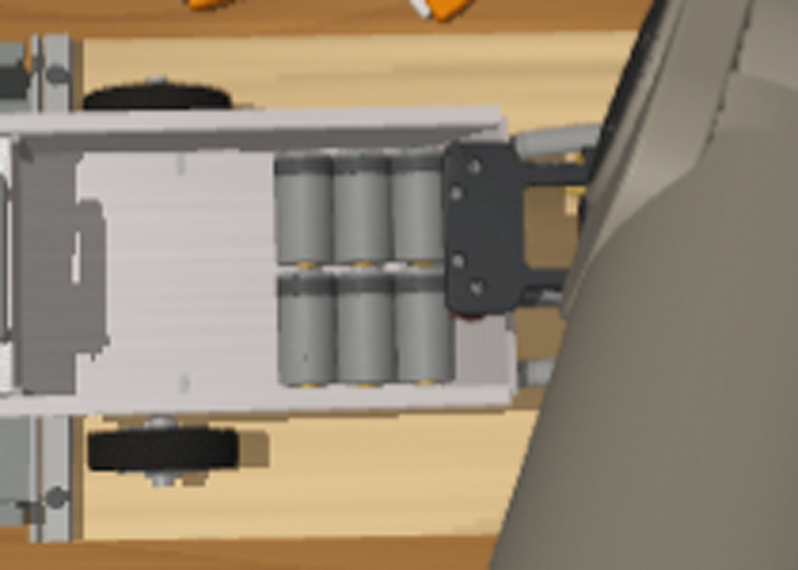

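The crop shows the wheel fronts at crop x≈83 and 88, with the kerb edge at about 70, so roughly 13 mm remain. The barrow is square and centred, so I'll push on gently.

Call:
play_rows(moves=[{"linear": [0, 0.06, 0], "yaw": 0, "grip": 1}, {"linear": [0, 0.06, 0], "yaw": 0, "grip": 1}, {"linear": [0, 0.06, 0], "yaw": 0, "grip": 1}, {"linear": [0, 0, 0], "yaw": 0, "grip": 1}])

```text
clock: 6.95
position: [0.5199, -0.1362, 0.2441]
tcp_rot: [0.047, -3.141, -0.001]
wrist_force: [-0.1, 0.2, -4.2]
grip_width: 0.0154
finger_force: 30.0
```

```bash
python3 -c "
from h import *
fs()"
```

```text
t 6.95 p [ 0.5199 -0.1362  0.2441] head 0.03 F [-0.09  0.22 -4.15] M [-0.2   0.1   0.03] g 0.0154 30.0
```

Call:
play_rows(moves=[{"linear": [0, 0.03, 0], "yaw": 0, "grip": 1}, {"linear": [0, 0.03, 0], "yaw": 0, "grip": 1}, {"linear": [0, 0, 0], "yaw": 0, "grip": 1}])

```text
clock: 7.25
position: [0.5198, -0.1337, 0.2441]
tcp_rot: [0.046, -3.141, -0.0]
wrist_force: [0.7, -0.1, -4.4]
grip_width: 0.015
finger_force: 30.0
```

```bash
python3 -c "
from h import *
fs()"
```

```text
t 7.25 p [ 0.5198 -0.1337  0.2441] head 0.0294 F [ 0.66 -0.11 -4.41] M [-0.18  0.06  0.08] g 0.015 30.0
```

Call:
play_rows(moves=[{"linear": [0, 0.03, 0], "yaw": 0, "grip": 1}, {"linear": [0, 0.03, 0], "yaw": 0, "grip": 1}, {"linear": [0, 0, 0], "yaw": 0, "grip": 1}])

```text
clock: 7.55
position: [0.5196, -0.131, 0.2441]
tcp_rot: [0.046, -3.141, 0.0]
wrist_force: [-1.1, -1.1, -4.8]
grip_width: 0.0151
finger_force: 30.0
```

```bash
python3 -c "
from h import *
fs()"
```

```text
t 7.55 p [ 0.5196 -0.131   0.2441] head 0.0292 F [-1.08 -1.07 -4.84] M [-0.37  0.04  0.08] g 0.0151 30.0
```

Call:
play_rows(moves=[{"linear": [0, 0.03, 0], "yaw": 0, "grip": 1}, {"linear": [0, 0, 0], "yaw": 0, "grip": 1}])

```text
clock: 7.75
position: [0.5194, -0.1304, 0.2443]
tcp_rot: [0.044, -3.141, 0.002]
wrist_force: [-0.3, -4.1, -2.3]
grip_width: 0.0156
finger_force: 30.0
```

```bash
python3 -c "
from h import *
fs()"
```

```text
t 7.75 p [ 0.5194 -0.1304  0.2443] head 0.0283 F [-0.32 -4.07 -2.31] M [-1.08  0.37  0.07] g 0.0156 30.0
```

Call:
play_rows(moves=[{"linear": [0, 0.03, 0], "yaw": 0, "grip": 1}, {"linear": [0, 0, 0], "yaw": 0, "grip": 1}])

```text
clock: 7.95
position: [0.5193, -0.1299, 0.2444]
tcp_rot: [-0.043, 3.141, -0.003]
wrist_force: [-2.7, -7.9, -1.2]
grip_width: 0.0151
finger_force: 30.0
```

```bash
python3 -c "
from h import *
fs()"
```

```text
t 7.95 p [ 0.5193 -0.1299  0.2444] head 0.0275 F [-2.73 -7.86 -1.22] M [-1.74  0.52  0.06] g 0.0151 30.0
```

Call:
play_rows(moves=[{"linear": [0, -0.025, 0.06], "yaw": 0, "grip": 1}, {"linear": [0, -0.025, 0.06], "yaw": 0, "grip": 1}, {"linear": [0, -0.025, 0.05], "yaw": 0, "grip": 1}, {"linear": [0, 0, 0], "yaw": 0, "grip": 1}])

```text
clock: 8.35
position: [0.5198, -0.1334, 0.2365]
tcp_rot: [-0.043, 3.14, -0.002]
wrist_force: [-4.0, -5.1, 5.2]
grip_width: 0.0154
finger_force: 30.0
```

```bash
python3 -c "
from h import *
fs()
s=snap('top','t3')
cv2.imwrite('pics/c3.png',cv2.resize(s['color'][195:345,235:445],None,fx=3.8,fy=3.8,interpolation=cv2.INTER_CUBIC))"
```

```text
t 8.35 p [ 0.5198 -0.1334  0.2365] head 0.0272 F [-3.96 -5.06  5.18] M [-0.91  0.79  0.16] g 0.0154 30.0
```

View pics/c3.png

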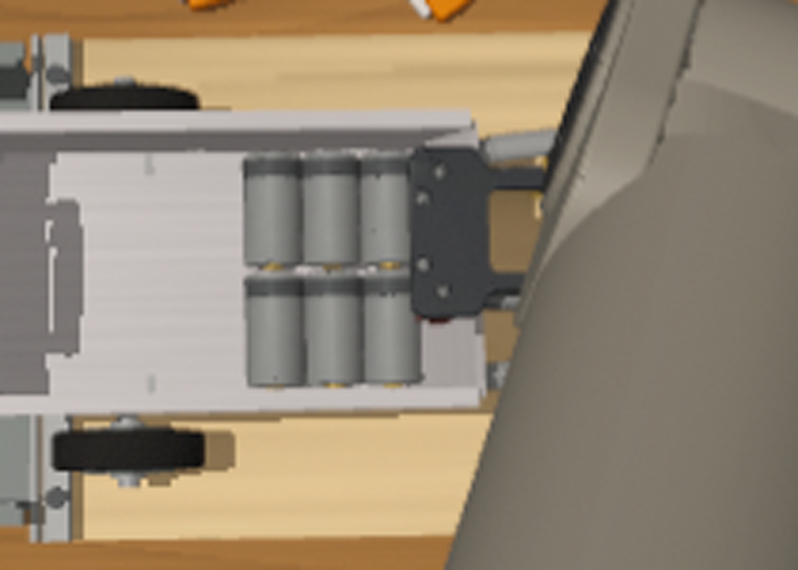

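The crop shows both wheels overlapping the kerb equally, with fronts at x≈50 and 53, and the feet down (upward force on the tool). I'll check lateral centring from the hub tips at (125,78) and (128,485).

```bash
python3 - <<'E'
from h import *
import pickle
t=pickle.load(open("pics/top0.pkl","rb"))
f=lambda x,y:(235+x/3.8,195+y/3.8)
a=onz(t,*f(125,78),.095);b=onz(t,*f(128,485),.095);print(a.round(4),b.round(4),((a+b)/2).round(4),(a-b)[1]/(a-b)[0])
# deck side edges near kerb, z=.06
a=onz(t,*f(120,37),.06);b=onz(t,*f(120,540),.06);print(a.round(4),b.round(4),((a+b)/2).round(4))
a=onz(t,*f(70,37),.076);b=onz(t,*f(70,540),.076);print(a.round(4),b.round(4),((a+b)/2).round(4),(a-b)[1]/(a-b)[0])
E
```

```text
[0.607  0.0849 0.095 ] [0.4182 0.0787 0.095 ] [0.5126 0.0818 0.095 ] 0.0329454845291296
[0.6336 0.0916 0.06  ] [0.3923 0.0854 0.06  ] [0.5129 0.0885 0.06  ]
[0.6301 0.1138 0.076 ] [0.3923 0.107  0.076 ] [0.5112 0.1104 0.076 ] 0.028743640739684467
```

Call:
play_rows(moves=[{"linear": [0, 0, 0], "yaw": 0, "grip": 0}, {"linear": [0, 0, 0], "yaw": 0, "grip": 0}, {"linear": [0, 0, 0], "yaw": 0, "grip": 0}, {"linear": [0, 0, -0.5], "yaw": 0, "grip": 0}, {"linear": [0, 0, -0.8], "yaw": 0, "grip": 0}, {"linear": [0, 0, -0.8], "yaw": 0, "grip": 0}, {"linear": [0, 0, 0], "yaw": 0, "grip": 0}])

```text
clock: 9.1
position: [0.5222, -0.1321, 0.3458]
tcp_rot: [-0.046, 3.132, 0.0]
wrist_force: [-0.6, 0.1, -0.8]
grip_width: 0.0439
finger_force: 0.0
```

```bash
python3 - <<'E'
from h import *
fs();plan([.511,.1355,.34],.03,6)
E
```

```text
t 9.1 p [ 0.5222 -0.1321  0.3458] head 0.0295 F [-0.61  0.05 -0.85] M [ 0.04 -0.05 -0.02] g 0.0439 0.0
from [ 0.5222 -0.1321  0.3458] head 0.0295 tilt [ 9.6e-03  2.0e-04 -1.0e+00]
[0.011, 0.893, 0.019] yaw -0.001
[0.011, 0.893, 0.019] yaw -0.001
[0.011, 0.893, 0.019] yaw -0.001
[0.011, 0.893, 0.019] yaw -0.001
[0.011, 0.893, 0.019] yaw -0.001
[0.011, 0.893, 0.019] yaw -0.001
```

Call:
play_rows(moves=[{"linear": [0.01, 0.7, 0], "yaw": 0, "grip": 0}, {"linear": [0.01, 0.85, 0], "yaw": 0, "grip": 0}, {"linear": [0.01, 0.85, 0], "yaw": 0, "grip": 0}, {"linear": [0.01, 0.85, 0], "yaw": 0, "grip": 0}, {"linear": [0.01, 0.85, 0], "yaw": 0, "grip": 0}, {"linear": [0.01, 0.85, 0], "yaw": 0, "grip": 0}, {"linear": [0.01, 0.4, 0], "yaw": 0, "grip": 0}, {"linear": [0, 0, 0], "yaw": 0, "grip": 0}, {"linear": [0, 0, 0], "yaw": 0, "grip": 0}])

```text
clock: 10.0
position: [0.5082, 0.1352, 0.3401]
tcp_rot: [0.047, -3.14, 0.001]
wrist_force: [0.3, -0.3, -0.2]
grip_width: 0.044
finger_force: 0.0
```

```bash
python3 - <<'E'
from h import *
fs();s=snap("wrist","w3");fs();plan([.511,.1355,.277],.03,2)
for d in(-.03,.03): print(proj(s,[.511+d,.1355+.03*d,.216],s["T"]).round(0))
E
```

```text
t 10.0 p [0.5082 0.1352 0.3401] head 0.0298 F [ 0.27 -0.35 -0.24] M [ 0.03 -0.04 -0.02] g 0.044 0.0
t 10.05 p [0.5084 0.1342 0.3403] head 0.0279 F [-0.57 -0.62 -0.11] M [-0.   -0.01  0.05] g 0.0439 0.0
from [0.5084 0.1342 0.3403] head 0.0279 tilt [-5.e-04 -6.e-04 -1.e+00]
[-0.026, 0.012, 0.633] yaw -0.011
[-0.026, 0.012, 0.633] yaw -0.011
[322. 218.]
[322. 323.]
```

View pics/w3.png

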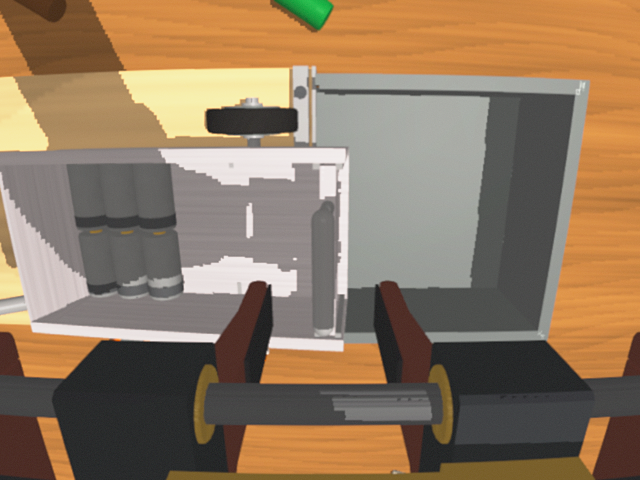

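The wrist view shows the grip bar at u≈322, v 205–335, centred exactly as predicted, and the wheel touching the kerb. I'll go down, grip it and pull up.

Call:
play_rows(moves=[{"linear": [-0.02, 0.01, 0.5], "yaw": 0, "grip": 0}, {"linear": [-0.02, 0.01, 0.5], "yaw": 0, "grip": 0}, {"linear": [0, 0, 0.26], "yaw": 0, "grip": 0}, {"linear": [0, 0, 0], "yaw": 0, "grip": 0}, {"linear": [0, 0, 0], "yaw": 0, "grip": 1}, {"linear": [0, 0, 0], "yaw": 0, "grip": 1}, {"linear": [0, 0, 0], "yaw": 0, "grip": 1}, {"linear": [0, 0, 0], "yaw": 0, "grip": 1}, {"linear": [0, 0, 0], "yaw": 0, "grip": 1}])

```text
clock: 10.95
position: [0.5108, 0.1359, 0.2782]
tcp_rot: [-0.045, 3.14, -0.001]
wrist_force: [0.3, -3.1, 2.3]
grip_width: 0.011
finger_force: 30.0
```

```bash
python3 -c "
from h import *
fs()"
```

```text
t 10.95 p [0.5108 0.1359 0.2782] head 0.0288 F [ 0.3  -3.14  2.29] M [-0.47 -0.06  0.03] g 0.011 30.0
```

Gripped (11 mm). I'll pull up 40 mm with a 3.5 mm lean to the rear.

Call:
play_rows(moves=[{"linear": [0, -0.01, -0.1], "yaw": 0, "grip": 1}, {"linear": [0, -0.01, -0.1], "yaw": 0, "grip": 1}, {"linear": [0, -0.01, -0.1], "yaw": 0, "grip": 1}, {"linear": [0, -0.01, -0.1], "yaw": 0, "grip": 1}, {"linear": [0, -0.01, -0.1], "yaw": 0, "grip": 1}, {"linear": [0, -0.01, -0.1], "yaw": 0, "grip": 1}, {"linear": [0, -0.01, -0.1], "yaw": 0, "grip": 1}, {"linear": [0, 0, 0], "yaw": 0, "grip": 1}])

```text
clock: 11.75
position: [0.5108, 0.1331, 0.3136]
tcp_rot: [-0.046, 3.14, 0.001]
wrist_force: [-0.8, -2.9, 0.9]
grip_width: 0.011
finger_force: 30.0
```

```bash
python3 -c "
from h import *
fs()"
```

```text
t 11.75 p [0.5108 0.1331 0.3136] head 0.029 F [-0.84 -2.9   0.91] M [-0.66 -0.11  0.  ] g 0.011 30.0
```

Call:
play_rows(moves=[{"linear": [0, -0.01, -0.08], "yaw": 0, "grip": 1}, {"linear": [0, -0.005, -0.06], "yaw": 0, "grip": 1}, {"linear": [0, -0.005, -0.06], "yaw": 0, "grip": 1}, {"linear": [0, 0, 0], "yaw": 0, "grip": 1}])

```text
clock: 12.15
position: [0.5107, 0.1321, 0.3231]
tcp_rot: [-0.046, 3.141, 0.0]
wrist_force: [1.2, -3.9, -0.6]
grip_width: 0.0114
finger_force: 30.0
```

```bash
python3 -c "
from h import *
fs()"
```

```text
t 12.15 p [0.5107 0.1321 0.3231] head 0.0291 F [ 1.17 -3.93 -0.63] M [-0.74 -0.29  0.04] g 0.0114 30.0
```

Call:
play_rows(moves=[{"linear": [0, -0.003, -0.03], "yaw": 0, "grip": 1}, {"linear": [0, -0.003, -0.03], "yaw": 0, "grip": 1}, {"linear": [0, 0, 0], "yaw": 0, "grip": 1}])

```text
clock: 12.45
position: [0.5106, 0.1318, 0.3258]
tcp_rot: [-0.046, 3.141, 0.0]
wrist_force: [0.6, -2.8, -1.8]
grip_width: 0.0113
finger_force: 30.0
```

```bash
python3 -c "
from h import *
fs()"
```

```text
t 12.45 p [0.5106 0.1318 0.3258] head 0.0291 F [ 0.59 -2.77 -1.77] M [-0.76 -0.3   0.05] g 0.0113 30.0
```

Call:
play_rows(moves=[{"linear": [0, -0.002, -0.02], "yaw": 0, "grip": 1}, {"linear": [0, 0, 0], "yaw": 0, "grip": 1}])

```text
clock: 12.65
position: [0.5103, 0.1316, 0.3264]
tcp_rot: [0.046, -3.141, 0.0]
wrist_force: [1.1, -3.3, -4.1]
grip_width: 0.0111
finger_force: 30.0
```

```bash
python3 -c "
from h import *
fs()"
```

```text
t 12.65 p [0.5103 0.1316 0.3264] head 0.0292 F [ 1.12 -3.25 -4.07] M [-0.77 -0.23  0.04] g 0.0111 30.0
```

Call:
play_rows(moves=[{"linear": [0, 0, -0.02], "yaw": 0, "grip": 1}, {"linear": [0, 0, 0], "yaw": 0, "grip": 1}])

```text
clock: 12.85
position: [0.5102, 0.1315, 0.3273]
tcp_rot: [0.046, -3.14, 0.001]
wrist_force: [0.7, -3.4, -5.0]
grip_width: 0.0111
finger_force: 30.0
```

```bash
python3 -c "
from h import *
fs()"
```

```text
t 12.85 p [0.5102 0.1315 0.3273] head 0.0291 F [ 0.69 -3.43 -5.05] M [-0.82 -0.09  0.06] g 0.0111 30.0
```

Call:
play_rows(moves=[{"linear": [0, 0, 0.02], "yaw": 0, "grip": 1}, {"linear": [0, 0, 0], "yaw": 0, "grip": 0}, {"linear": [0, 0, 0], "yaw": 0, "grip": 0}, {"linear": [0, 0, 0], "yaw": 0, "grip": 0}, {"linear": [0, 0, -0.4], "yaw": 0, "grip": 0}, {"linear": [0, 0, -0.8], "yaw": 0, "grip": 0}, {"linear": [0, 0, -0.1], "yaw": 0, "grip": 0}, {"linear": [0, 0, 0], "yaw": 0, "grip": 0}])

```text
clock: 13.65
position: [0.5112, 0.1323, 0.3932]
tcp_rot: [-0.047, 3.138, 0.003]
wrist_force: [-1.0, 0.2, -0.9]
grip_width: 0.0438
finger_force: 0.0
```

```bash
python3 - <<'E'
from h import *
fs();s=snap("scene","s4");plan([.5200,-.1335,.36],.03,6)
cv2.imwrite('pics/c4.png',cv2.resize(s['color'][90:330,180:460],None,fx=2.5,fy=2.5))
E
```

```text
t 13.65 p [0.5112 0.1323 0.3932] head 0.0298 F [-1.05  0.2  -0.89] M [ 0.01  0.04 -0.02] g 0.0438 0.0
from [0.5105 0.1321 0.3918] head 0.0297 tilt [ 8.e-04  1.e-03 -1.e+00]
[-0.005, -0.886, 0.106] yaw -0.0
[-0.005, -0.886, 0.106] yaw -0.0
[-0.005, -0.886, 0.106] yaw -0.0
[-0.005, -0.886, 0.106] yaw -0.0
[-0.005, -0.886, 0.106] yaw -0.0
[-0.005, -0.886, 0.106] yaw -0.0
```

View pics/c4.png

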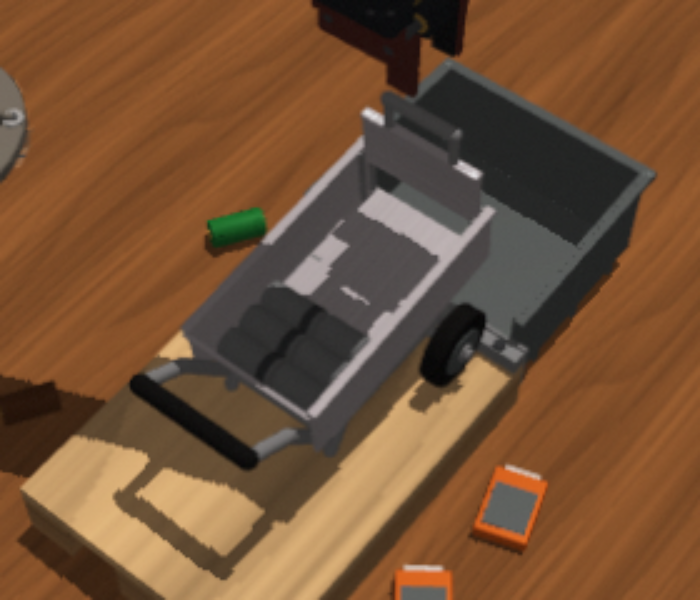

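The tailboard is fully up, the wheels are at the kerb and the cells are still in the pan. I'll go back to the handle.

Call:
play_rows(moves=[{"linear": [0, -0.7, 0], "yaw": 0, "grip": 0}, {"linear": [0, -0.85, 0], "yaw": 0, "grip": 0}, {"linear": [0, -0.85, 0], "yaw": 0, "grip": 0}, {"linear": [0, -0.85, 0], "yaw": 0, "grip": 0}, {"linear": [0, -0.85, 0.2], "yaw": 0, "grip": 0}, {"linear": [-0.02, -0.85, 0.4], "yaw": 0, "grip": 0}, {"linear": [0, -0.36, 0.4], "yaw": 0, "grip": 0}, {"linear": [0, 0, 0.4], "yaw": 0, "grip": 0}, {"linear": [0, 0, 0], "yaw": 0, "grip": 0}, {"linear": [0, 0, 0], "yaw": 0, "grip": 0}])

```text
clock: 14.7
position: [0.519, -0.1331, 0.321]
tcp_rot: [0.047, -3.139, -0.0]
wrist_force: [0.5, 0.4, -0.0]
grip_width: 0.0437
finger_force: 0.0
```

```bash
python3 - <<'E'
from h import *
fs();plan([.5200,-.1335,.236],.03,2)
E
```

```text
t 14.7 p [ 0.519  -0.1331  0.321 ] head 0.0298 F [ 0.52  0.44 -0.  ] M [ 0.03 -0.   -0.02] g 0.0437 0.0
from [ 0.519  -0.1331  0.321 ] head 0.0298 tilt [-2.e-03  1.e-04 -1.e+00]
[-0.01, -0.004, 0.85] yaw -0.001
[-0.01, -0.004, 0.85] yaw -0.001
```

Call:
play_rows(moves=[{"linear": [-0.01, 0, 0.6], "yaw": 0, "grip": 0}, {"linear": [-0.01, 0, 0.6], "yaw": 0, "grip": 0}, {"linear": [0, 0, 0.5], "yaw": 0, "grip": 0}, {"linear": [0, 0, 0], "yaw": 0, "grip": 0}, {"linear": [0, 0, 0], "yaw": 0, "grip": 1}, {"linear": [0, 0, 0], "yaw": 0, "grip": 1}, {"linear": [0, 0, 0], "yaw": 0, "grip": 1}, {"linear": [0, 0, 0], "yaw": 0, "grip": 1}, {"linear": [0, 0, 0], "yaw": 0, "grip": 1}])

```text
clock: 15.6
position: [0.5208, -0.1339, 0.2376]
tcp_rot: [-0.046, 3.14, -0.0]
wrist_force: [0.0, -1.0, 4.6]
grip_width: 0.0152
finger_force: 30.0
```

```bash
python3 - <<'E'
from h import *
fs();st=get_state();p=st["position"]
a0=tipvec(0)
for d0 in range(0,50,5):
    l0,z0=tipvec(d0);l1,z1=tipvec(d0+5)
    print(d0,"->",d0+5,"dy",round((l1-l0)/.05/5,3),"dz",round(-(z1-z0)/.05/5,3),"per row, 5 rows; end y,z",(p[1]+l1-a0[0]).round(4),(p[2]+z1-a0[1]).round(4))
E
```

```text
t 15.6 p [ 0.5208 -0.1339  0.2376] head 0.0291 F [ 0.03 -0.95  4.56] M [-0.12  0.11 -0.01] g 0.0152 30.0
0 -> 5 dy 0.031 dz -0.074 per row, 5 rows; end y,z -0.1261 0.256
5 -> 10 dy 0.037 dz -0.071 per row, 5 rows; end y,z -0.1168 0.2737
10 -> 15 dy 0.043 dz -0.067 per row, 5 rows; end y,z -0.1059 0.2905
15 -> 20 dy 0.049 dz -0.063 per row, 5 rows; end y,z -0.0936 0.3063
20 -> 25 dy 0.055 dz -0.059 per row, 5 rows; end y,z -0.08 0.321
25 -> 30 dy 0.059 dz -0.054 per row, 5 rows; end y,z -0.0651 0.3344
30 -> 35 dy 0.064 dz -0.048 per row, 5 rows; end y,z -0.0491 0.3464
35 -> 40 dy 0.068 dz -0.043 per row, 5 rows; end y,z -0.0322 0.3571
40 -> 45 dy 0.071 dz -0.036 per row, 5 rows; end y,z -0.0144 0.3662
45 -> 50 dy 0.074 dz -0.03 per row, 5 rows; end y,z 0.0042 0.3737
```

Call:
play_rows(moves=[{"linear": [0, 0.036, -0.074], "yaw": 0, "grip": 1}, {"linear": [0, 0.036, -0.074], "yaw": 0, "grip": 1}, {"linear": [0, 0.034, -0.074], "yaw": 0, "grip": 1}, {"linear": [0, 0.034, -0.074], "yaw": 0, "grip": 1}, {"linear": [0, 0.034, -0.074], "yaw": 0, "grip": 1}, {"linear": [0, 0.037, -0.071], "yaw": 0, "grip": 1}, {"linear": [0, 0.037, -0.071], "yaw": 0, "grip": 1}, {"linear": [0, 0.037, -0.071], "yaw": 0, "grip": 1}, {"linear": [0, 0.037, -0.071], "yaw": 0, "grip": 1}, {"linear": [0, 0.037, -0.071], "yaw": 0, "grip": 1}])

```text
clock: 16.6
position: [0.5199, -0.1167, 0.2736]
tcp_rot: [-0.045, 3.14, -0.002]
wrist_force: [-0.0, -6.3, -0.8]
grip_width: 0.0153
finger_force: 30.0
```

```bash
python3 -c "
from h import *
fs()"
```

```text
t 16.6 p [ 0.5199 -0.1167  0.2736] head 0.0284 F [-0.01 -6.32 -0.84] M [-1.48 -0.3  -0.05] g 0.0153 30.0
```

Call:
play_rows(moves=[{"linear": [0, 0.042, -0.067], "yaw": 0, "grip": 1}, {"linear": [0, 0.042, -0.067], "yaw": 0, "grip": 1}, {"linear": [0, 0.042, -0.067], "yaw": 0, "grip": 1}, {"linear": [0, 0.042, -0.067], "yaw": 0, "grip": 1}, {"linear": [0, 0.042, -0.067], "yaw": 0, "grip": 1}, {"linear": [0, 0.048, -0.063], "yaw": 0, "grip": 1}, {"linear": [0, 0.048, -0.063], "yaw": 0, "grip": 1}, {"linear": [0, 0.048, -0.063], "yaw": 0, "grip": 1}, {"linear": [0, 0.048, -0.063], "yaw": 0, "grip": 1}, {"linear": [0, 0.048, -0.063], "yaw": 0, "grip": 1}])

```text
clock: 17.6
position: [0.5195, -0.0947, 0.3066]
tcp_rot: [-0.044, 3.14, -0.003]
wrist_force: [0.2, -6.4, 3.8]
grip_width: 0.0155
finger_force: 30.0
```

```bash
python3 -c "
from h import *
fs()"
```

```text
t 17.6 p [ 0.5195 -0.0947  0.3066] head 0.0281 F [ 0.22 -6.39  3.75] M [-1.73 -0.21 -0.06] g 0.0155 30.0
```

Call:
play_rows(moves=[{"linear": [0, 0.052, -0.06], "yaw": 0, "grip": 1}, {"linear": [0, 0.052, -0.06], "yaw": 0, "grip": 1}, {"linear": [0, 0.052, -0.06], "yaw": 0, "grip": 1}, {"linear": [0, 0.053, -0.06], "yaw": 0, "grip": 1}, {"linear": [0, 0.053, -0.06], "yaw": 0, "grip": 1}, {"linear": [0, 0.058, -0.055], "yaw": 0, "grip": 1}, {"linear": [0, 0.058, -0.055], "yaw": 0, "grip": 1}, {"linear": [0, 0.058, -0.055], "yaw": 0, "grip": 1}, {"linear": [0, 0.058, -0.055], "yaw": 0, "grip": 1}, {"linear": [0, 0.058, -0.055], "yaw": 0, "grip": 1}])

```text
clock: 18.6
position: [0.5187, -0.0674, 0.3357]
tcp_rot: [-0.044, 3.139, -0.003]
wrist_force: [0.7, -7.4, 5.9]
grip_width: 0.0152
finger_force: 30.0
```

```bash
python3 -c "
from h import *
fs()"
```

```text
t 18.6 p [ 0.5187 -0.0674  0.3357] head 0.0277 F [ 0.69 -7.43  5.91] M [-1.91 -0.19 -0.01] g 0.0152 30.0
```

Call:
play_rows(moves=[{"linear": [0, 0.061, -0.051], "yaw": 0, "grip": 1}, {"linear": [0, 0.061, -0.051], "yaw": 0, "grip": 1}, {"linear": [0, 0.061, -0.051], "yaw": 0, "grip": 1}, {"linear": [0, 0.062, -0.05], "yaw": 0, "grip": 1}, {"linear": [0, 0.062, -0.05], "yaw": 0, "grip": 1}, {"linear": [0, 0.066, -0.045], "yaw": 0, "grip": 1}, {"linear": [0, 0.066, -0.045], "yaw": 0, "grip": 1}, {"linear": [0, 0.066, -0.045], "yaw": 0, "grip": 1}, {"linear": [0, 0.066, -0.045], "yaw": 0, "grip": 1}, {"linear": [0, 0.066, -0.045], "yaw": 0, "grip": 1}])

```text
clock: 19.6
position: [0.5178, -0.0349, 0.3596]
tcp_rot: [-0.044, 3.139, -0.002]
wrist_force: [1.1, -4.4, 5.4]
grip_width: 0.0153
finger_force: 30.0
```

```bash
python3 -c "
from h import *
fs();s=snap('top','t5');snap('scene','s5')"
```

```text
t 19.6 p [ 0.5178 -0.0349  0.3596] head 0.0283 F [ 1.08 -4.35  5.37] M [-1.33 -0.2  -0.  ] g 0.0153 30.0
```

Call:
play_rows(moves=[{"linear": [0, 0.07, -0.037], "yaw": 0, "grip": 1}, {"linear": [0, 0.07, -0.037], "yaw": 0, "grip": 1}, {"linear": [0, 0.07, -0.037], "yaw": 0, "grip": 1}, {"linear": [0, 0.07, -0.037], "yaw": 0, "grip": 1}, {"linear": [0, 0.07, -0.037], "yaw": 0, "grip": 1}, {"linear": [0, 0.073, -0.031], "yaw": 0, "grip": 1}, {"linear": [0, 0.073, -0.031], "yaw": 0, "grip": 1}, {"linear": [0, 0.073, -0.031], "yaw": 0, "grip": 1}, {"linear": [0, 0.073, -0.03], "yaw": 0, "grip": 1}, {"linear": [0, 0.073, -0.03], "yaw": 0, "grip": 1}])

```text
clock: 20.7
position: [0.5167, 0.002, 0.3759]
tcp_rot: [-0.046, 3.14, -0.0]
wrist_force: [1.8, -3.4, 3.3]
grip_width: 0.0149
finger_force: 30.0
```

Call:
play_rows(moves=[{"linear": [0, 0, 0], "yaw": 0, "grip": 1}, {"linear": [0, 0, 0], "yaw": 0, "grip": 1}, {"linear": [0, 0, 0], "yaw": 0, "grip": 1}, {"linear": [0, 0, 0], "yaw": 0, "grip": 1}, {"linear": [0, 0, 0], "yaw": 0, "grip": 1}, {"linear": [0, 0, 0], "yaw": 0, "grip": 1}, {"linear": [0, 0, 0], "yaw": 0, "grip": 1}, {"linear": [0, 0, 0], "yaw": 0, "grip": 1}])

```text
clock: 21.5
position: [0.5168, 0.0019, 0.3759]
tcp_rot: [-0.046, 3.14, 0.0]
wrist_force: [1.8, -3.2, 6.0]
grip_width: 0.015
finger_force: 30.0
```

```bash
python3 - <<'E'
from h import *
fs();t=snap('top','t6');s=snap('scene','s6')
a=cv2.resize(t['color'][190:350,100:400],(790,420));b=cv2.resize(s['color'][100:300,200:460],(0,0),fx=1,fy=1)
# one sheet: top crop and scene crop
A=cv2.resize(t['color'][195:345,110:330],(395,270));B=cv2.resize(s['color'][95:325,190:450],(395,350))
C=np.zeros((590,800,3),np.uint8);C[:350,:395]=B;C[:270,400:795]=A
w=snap('wrist','w6');C[285:585,400:800]=cv2.resize(w['color'],(400,300))
cv2.imwrite('pics/sheet6.png',C)
E
```

```text
t 21.5 p [0.5168 0.0019 0.3759] head 0.0292 F [ 1.85 -3.19  5.95] M [-0.97 -0.44 -0.  ] g 0.015 30.0
```

View pics/sheet6.png

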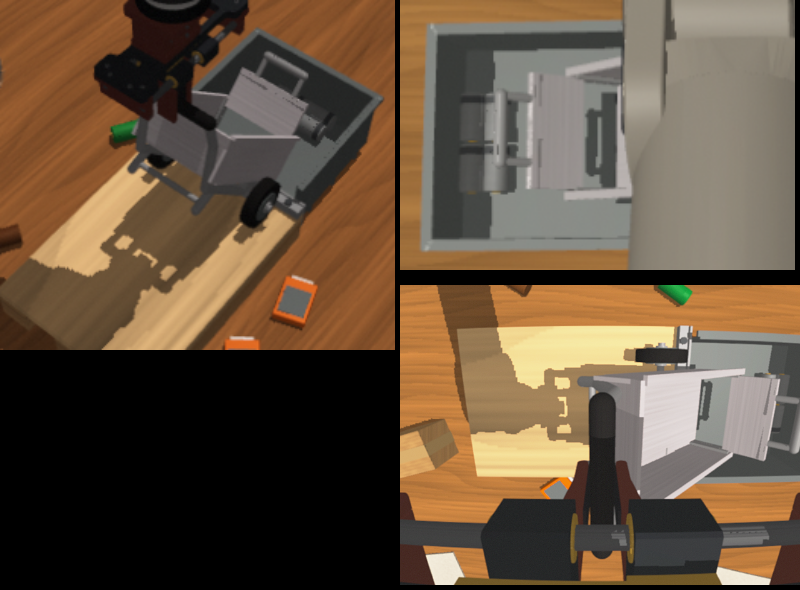

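The cells are in the bin and the pan visible to the wrist camera looks empty. The wheels are still at the kerb. I'll lower it back along the same arc.

Call:
play_rows(moves=[{"linear": [0, -0.073, 0.031], "yaw": 0, "grip": 1}, {"linear": [0, -0.073, 0.031], "yaw": 0, "grip": 1}, {"linear": [0, -0.073, 0.031], "yaw": 0, "grip": 1}, {"linear": [0, -0.073, 0.031], "yaw": 0, "grip": 1}, {"linear": [0, -0.073, 0.031], "yaw": 0, "grip": 1}, {"linear": [0, -0.07, 0.037], "yaw": 0, "grip": 1}, {"linear": [0, -0.07, 0.037], "yaw": 0, "grip": 1}, {"linear": [0, -0.07, 0.037], "yaw": 0, "grip": 1}, {"linear": [0, -0.07, 0.037], "yaw": 0, "grip": 1}, {"linear": [0, -0.07, 0.037], "yaw": 0, "grip": 1}])

```text
clock: 22.65
position: [0.5177, -0.0331, 0.3586]
tcp_rot: [-0.046, 3.14, 0.003]
wrist_force: [0.7, -2.3, 6.4]
grip_width: 0.0152
finger_force: 30.0
```

Call:
play_rows(moves=[{"linear": [0, -0.066, 0.045], "yaw": 0, "grip": 1}, {"linear": [0, -0.066, 0.045], "yaw": 0, "grip": 1}, {"linear": [0, -0.066, 0.045], "yaw": 0, "grip": 1}, {"linear": [0, -0.066, 0.045], "yaw": 0, "grip": 1}, {"linear": [0, -0.066, 0.045], "yaw": 0, "grip": 1}, {"linear": [0, -0.061, 0.051], "yaw": 0, "grip": 1}, {"linear": [0, -0.061, 0.051], "yaw": 0, "grip": 1}, {"linear": [0, -0.061, 0.051], "yaw": 0, "grip": 1}, {"linear": [0, -0.061, 0.051], "yaw": 0, "grip": 1}, {"linear": [0, -0.061, 0.051], "yaw": 0, "grip": 1}])

```text
clock: 23.65
position: [0.5186, -0.0653, 0.3345]
tcp_rot: [-0.046, 3.14, 0.001]
wrist_force: [0.8, -3.1, 4.1]
grip_width: 0.0154
finger_force: 30.0
```

```bash
python3 -c "
from h import *
fs()
s=snap('wrist','w7')
# pan interior patch brightness at tip 30 deg: sample along floor
t=np.radians(30);h=.029
for x in(-.13,-.10,-.07,-.04,-.01,.02,.05):
  r=[]
  for y in(-.03,0.,.03):
    z=.026+x*np.tan(np.radians(5))+.002
    X=x*np.cos(t)+z*np.sin(t);Z=-x*np.sin(t)+z*np.cos(t)
    P=[.5126-np.sin(h)*X-np.cos(h)*y,.0815+np.cos(h)*X-np.sin(h)*y,.095+Z]
    u,v=proj(s,P,s['T']).round().astype(int)
    r.append((int(u),int(v),s['color'][v,u].tolist() if 0<=v<480 and 0<=u<640 else None))
  print(x,r)
"
```

```text
t 23.65 p [ 0.5186 -0.0653  0.3345] head 0.029 F [ 0.83 -3.08  4.14] M [-0.32 -0.29 -0.04] g 0.0154 30.0
-0.13 [(389, 288, [108, 108, 114]), (391, 243, [109, 111, 116]), (393, 195, [108, 110, 115])]
-0.1 [(426, 280, [220, 220, 229]), (430, 237, [221, 222, 230]), (433, 191, [218, 220, 228])]
-0.07 [(461, 273, [218, 219, 228]), (465, 232, [219, 220, 228]), (469, 188, [219, 220, 228])]
-0.04 [(492, 266, [217, 218, 226]), (497, 227, [218, 218, 226]), (502, 185, [219, 220, 229])]
-0.01 [(520, 260, [217, 218, 227]), (525, 222, [220, 221, 230]), (531, 182, [220, 222, 230])]
0.02 [(546, 254, [218, 220, 228]), (551, 218, [221, 222, 231]), (557, 180, [222, 223, 231])]
0.05 [(569, 249, [219, 221, 229]), (575, 214, [222, 222, 231]), (581, 178, [221, 222, 231])]
```

The pan floor reads bare aluminium over its whole length, so the cells are out. I'll continue down.

Call:
play_rows(moves=[{"linear": [0, -0.058, 0.055], "yaw": 0, "grip": 1}, {"linear": [0, -0.058, 0.055], "yaw": 0, "grip": 1}, {"linear": [0, -0.058, 0.055], "yaw": 0, "grip": 1}, {"linear": [0, -0.058, 0.055], "yaw": 0, "grip": 1}, {"linear": [0, -0.058, 0.055], "yaw": 0, "grip": 1}, {"linear": [0, -0.053, 0.06], "yaw": 0, "grip": 1}, {"linear": [0, -0.053, 0.06], "yaw": 0, "grip": 1}, {"linear": [0, -0.053, 0.06], "yaw": 0, "grip": 1}, {"linear": [0, -0.052, 0.06], "yaw": 0, "grip": 1}, {"linear": [0, -0.052, 0.06], "yaw": 0, "grip": 1}])

```text
clock: 24.7
position: [0.5192, -0.0935, 0.305]
tcp_rot: [-0.046, 3.141, -0.0]
wrist_force: [1.6, -5.0, 4.5]
grip_width: 0.0155
finger_force: 30.0
```

Call:
play_rows(moves=[{"linear": [0, -0.048, 0.063], "yaw": 0, "grip": 1}, {"linear": [0, -0.048, 0.063], "yaw": 0, "grip": 1}, {"linear": [0, -0.048, 0.063], "yaw": 0, "grip": 1}, {"linear": [0, -0.048, 0.063], "yaw": 0, "grip": 1}, {"linear": [0, -0.048, 0.063], "yaw": 0, "grip": 1}, {"linear": [0, -0.042, 0.067], "yaw": 0, "grip": 1}, {"linear": [0, -0.042, 0.067], "yaw": 0, "grip": 1}, {"linear": [0, -0.042, 0.067], "yaw": 0, "grip": 1}, {"linear": [0, -0.042, 0.067], "yaw": 0, "grip": 1}, {"linear": [0, -0.042, 0.067], "yaw": 0, "grip": 1}])

```text
clock: 25.7
position: [0.5197, -0.1158, 0.2723]
tcp_rot: [0.046, -3.141, -0.0]
wrist_force: [1.8, -4.5, 2.7]
grip_width: 0.0151
finger_force: 30.0
```

```bash
python3 -c "
from h import *
fs()"
```

```text
t 25.7 p [ 0.5197 -0.1158  0.2723] head 0.0291 F [ 1.83 -4.46  2.7 ] M [-0.52 -0.33 -0.04] g 0.0151 30.0
```

Call:
play_rows(moves=[{"linear": [0, -0.037, 0.071], "yaw": 0, "grip": 1}, {"linear": [0, -0.037, 0.071], "yaw": 0, "grip": 1}, {"linear": [0, -0.037, 0.071], "yaw": 0, "grip": 1}, {"linear": [0, -0.037, 0.071], "yaw": 0, "grip": 1}, {"linear": [0, -0.037, 0.071], "yaw": 0, "grip": 1}, {"linear": [0, -0.034, 0.074], "yaw": 0, "grip": 1}, {"linear": [0, -0.034, 0.074], "yaw": 0, "grip": 1}, {"linear": [0, -0.034, 0.074], "yaw": 0, "grip": 1}, {"linear": [0, -0.015, 0.04], "yaw": 0, "grip": 1}])

```text
clock: 26.6
position: [0.5199, -0.1307, 0.2413]
tcp_rot: [0.046, -3.14, -0.0]
wrist_force: [1.7, -2.2, 1.6]
grip_width: 0.0152
finger_force: 30.0
```

```bash
python3 -c "
from h import *
fs()"
```

```text
t 26.6 p [ 0.5199 -0.1307  0.2413] head 0.0291 F [ 1.71 -2.21  1.62] M [-0.3  -0.22 -0.04] g 0.0152 30.0
```

Call:
play_rows(moves=[{"linear": [0, -0.013, 0.03], "yaw": 0, "grip": 1}, {"linear": [0, -0.013, 0.03], "yaw": 0, "grip": 1}, {"linear": [0, -0.005, 0.02], "yaw": 0, "grip": 1}, {"linear": [0, 0, 0], "yaw": 0, "grip": 1}])

```text
clock: 27.0
position: [0.5201, -0.1321, 0.2377]
tcp_rot: [0.046, -3.141, -0.001]
wrist_force: [0.8, -2.3, 1.4]
grip_width: 0.0152
finger_force: 30.0
```

```bash
python3 -c "
from h import *
fs()"
```

```text
t 27.0 p [ 0.5201 -0.1321  0.2377] head 0.0293 F [ 0.82 -2.27  1.37] M [-0.05 -0.17 -0.  ] g 0.0152 30.0
```

Call:
play_rows(moves=[{"linear": [0, -0.005, 0.02], "yaw": 0, "grip": 1}, {"linear": [0, 0, 0], "yaw": 0, "grip": 1}])

```text
clock: 27.2
position: [0.5202, -0.1324, 0.2367]
tcp_rot: [0.046, -3.141, -0.0]
wrist_force: [0.3, -1.2, 0.7]
grip_width: 0.0151
finger_force: 30.0
```

```bash
python3 -c "
from h import *
fs()"
```

```text
t 27.2 p [ 0.5202 -0.1324  0.2367] head 0.0293 F [ 0.3  -1.21  0.75] M [-0.18 -0.24  0.01] g 0.0151 30.0
```

Call:
play_rows(moves=[{"linear": [0, 0, 0.02], "yaw": 0, "grip": 1}, {"linear": [0, 0, 0], "yaw": 0, "grip": 1}])

```text
clock: 27.4
position: [0.5203, -0.1326, 0.2358]
tcp_rot: [-0.046, 3.141, -0.0]
wrist_force: [2.0, -2.7, 0.4]
grip_width: 0.0154
finger_force: 30.0
```

```bash
python3 -c "
from h import *
fs()"
```

```text
t 27.4 p [ 0.5203 -0.1326  0.2358] head 0.0292 F [ 2.   -2.69  0.42] M [-0.28 -0.25 -0.01] g 0.0154 30.0
```

Call:
play_rows(moves=[{"linear": [0, -0.004, 0.02], "yaw": 0, "grip": 1}, {"linear": [0, 0, 0.02], "yaw": 0, "grip": 1}, {"linear": [0, 0, 0], "yaw": 0, "grip": 1}])

```text
clock: 27.7
position: [0.5204, -0.1332, 0.2341]
tcp_rot: [-0.045, 3.141, -0.001]
wrist_force: [-0.1, -3.1, 4.1]
grip_width: 0.0147
finger_force: 30.0
```

```bash
python3 -c "
from h import *
fs()"
```

```text
t 27.7 p [ 0.5204 -0.1332  0.2341] head 0.0289 F [-0.06 -3.15  4.14] M [-0.52 -0.11 -0.02] g 0.0147 30.0
```

Call:
play_rows(moves=[{"linear": [0, -0.004, 0.02], "yaw": 0, "grip": 1}, {"linear": [0, 0, 0], "yaw": 0, "grip": 1}])

```text
clock: 27.9
position: [0.5206, -0.1335, 0.2336]
tcp_rot: [-0.045, 3.14, -0.0]
wrist_force: [-1.8, -3.6, 9.9]
grip_width: 0.0155
finger_force: 30.0
```

```bash
python3 -c "
from h import *
fs()"
```

```text
t 27.9 p [ 0.5206 -0.1335  0.2336] head 0.0287 F [-1.77 -3.63  9.89] M [-0.46  0.23  0.03] g 0.0155 30.0
```

Feet are firmly down (about 10 N), so I'll release and clear upward.

Call:
play_rows(moves=[{"linear": [0, 0, -0.015], "yaw": 0, "grip": 1}, {"linear": [0, 0, 0], "yaw": 0, "grip": 0}, {"linear": [0, 0, 0], "yaw": 0, "grip": 0}, {"linear": [0, 0, 0], "yaw": 0, "grip": 0}, {"linear": [0, 0, -0.4], "yaw": 0, "grip": 0}, {"linear": [0, 0, -0.8], "yaw": 0, "grip": 0}, {"linear": [0, 0, -0.8], "yaw": 0, "grip": 0}, {"linear": [0, 0, -0.8], "yaw": 0, "grip": 0}, {"linear": [0, -0.8, 0], "yaw": 0, "grip": 0}, {"linear": [0, -0.8, 0], "yaw": 0, "grip": 0}])

```text
clock: 28.9
position: [0.5235, -0.2122, 0.3748]
tcp_rot: [-0.053, 3.139, 0.001]
wrist_force: [-0.1, 0.6, -0.3]
grip_width: 0.0441
finger_force: 0.0
```

Call:
play_rows(moves=[{"linear": [0, -0.8, 0], "yaw": 0, "grip": 0}, {"linear": [0, -0.8, 0], "yaw": 0, "grip": 0}, {"linear": [0, -0.6, 0], "yaw": 0, "grip": 0}, {"linear": [0, 0, 0], "yaw": 0, "grip": 0}, {"linear": [0, 0, 0], "yaw": 0, "grip": 0}])

```text
clock: 29.4
position: [0.5256, -0.3227, 0.3729]
tcp_rot: [0.044, -3.14, -0.001]
wrist_force: [-0.3, 0.9, 0.8]
grip_width: 0.0441
finger_force: 0.0
```

```bash
python3 - <<'E'
from h import *
fs();t=snap('top','t8');s=snap('scene','s8');im=t['color']
hsv=cv2.cvtColor(im,cv2.COLOR_BGR2HSV)
# wheels + handle
m=(hsv[...,2]<60).astype(np.uint8);m[:,:240]=0;m[:200]=0;m[340:]=0;m[:,445:]=0
n,l,st,c=cv2.connectedComponentsWithStats(m)
for i in range(1,n):
    if st[i,4]>60: print("dark",c[i].round(1),st[i])
# wheel mask at t3 for comparison
# bin: gold terminals / saturated pixels inside the bin and cell-like discs
sub=im[208:334,126:246];print(cv2.resize(cv2.cvtColor(sub,cv2.COLOR_BGR2GRAY),(40,42),interpolation=cv2.INTER_AREA)//10)
E
```

```text
t 29.4 p [ 0.5256 -0.3227  0.3729] head 0.0283 F [-0.28  0.9   0.85] M [-0.01  0.   -0.01] g 0.0441 0.0
dark [267.6 220.7] [249 218  39   6 207]
dark [395.4 262.8] [391 228  10  70 582]
dark [268.  313.3] [249 308  39  11 400]
[[14 12 12 ... 12 11 10]
 [13 13 12 ...  8  8  8]
 [12 10  6 ...  5  5 11]
 ...
 [10  6  6 ... 12 10 11]
 [13 12 12 ... 12  8  8]
 [13 13 13 ... 13 10 10]]
```

```bash
python3 - <<'E'
from h import *
import pickle
a=pickle.load(open("pics/top0.pkl","rb"))["color"];b=pickle.load(open("pics/t8.pkl","rb"))["color"]
d=(np.abs(a.astype(int)-b).max(2)>60).astype(np.uint8);d=cv2.morphologyEx(d,cv2.MORPH_OPEN,np.ones((3,3)))
n,l,st,c=cv2.connectedComponentsWithStats(d)
for i in range(1,n):
    if st[i,4]>40: print("diff",st[i])
for bb in(a,b):
  for r in (cv2.resize(cv2.cvtColor(bb[208:334,126:246],cv2.COLOR_BGR2GRAY),(80,42),interpolation=cv2.INTER_AREA)//8): print("".join(chr(97+min(25,x)) for x in r))
  print()
# pan brightness
s=pickle.load(open("pics/t8.pkl","rb"));h=.029
for x in(-.12,-.09,-.06,-.03,0,.03): print([b[int(round(q[1])),int(round(q[0]))].tolist() for q in [proj(s,[.5126-h*x-y,.0815+x-h*y,.123+.087*x]) for y in(-.03,0,.03)]])
E
```

```text
diff [ 497  150  143  131 7413]
diff [631 187   9   8  56]
diff [628 200  12  19 141]
diff [253 216  64  12 471]
diff [229 226  14   3  42]
diff [413 226  23  74 833]
diff [376 228  31  77 765]
diff [254 230  31   3  93]
diff [ 263  235   26   67 1147]
diff [285 235  31   4  93]
diff [330 236  32   9 170]
diff [230 239  11  59 622]
diff [364 243   7  21 101]
diff [437 242  11  58 454]
diff [405 246   9  43 226]
diff [166 249   9  25 133]
diff [158 253   4  20  67]
diff [332 269  33   9 178]
diff [165 276  10  25 128]
diff [506 276  13   5  50]
diff [158 281   3  18  54]
diff [504 282  14   4  54]
diff [  393   283   236   197 18215]
diff [222 284   5  12  60]
diff [361 298  16   9 110]
diff [221 300  22   4  88]
diff [254 304  75  22 993]
diff [248 309   5  10  49]
diff [  0 422  10   9  68]
diff [ 31 423  40  11 246]
diff [ 74 431  26   5  98]
diff [ 19 434  23   5  96]
diff [  13  436  268   44 7996]
rtppppppppppppppqpqqqqpqqpqqpqqpqpppppqqpqpppppppppqpppppqpqppqppqqqpqqpqpppnopl
qqrpppppppppppppppppppppppppoooooooooonnnnnnnnnnnmmmmmmmmmmlllllllllllkkkkkjinlj
pppkhiihhhhhhhhhhhhhhh
[... 6233 characters left out ...]
iiiiijoqqqqqqqqqqqqqqqqqqqqqqqqqqqqqqqqqqqqqqqqqqqqqqqqqqqqqrto
pjgggggggggghiiiiiiiiikpqqqqqqqqqqqqqqqqqqqqqqqqqqqqqqqqqqqqqqqqqqqqqqqqqqqqqrtp
pjhhhhhhhhhhijjjjjjiijkpqqqqppppqqqqqppppppppppooooooppppppppppppppppppppppomnqm
rqqqqpqppppqqqqqppppppqqqqqqqqqqqqqqqqqqqqqqqqqqqqqqqqqqqqqqqqqqqqqqqqqqqqqplilk
rqqqqqqqqqqqqqqqqqqqqqqqqqqqqqqqqqqqqqqqqqqqqqqqqqqqqqqqqqqqqqqqqqqqqqqqqqqqnlol

[[181, 183, 189], [183, 186, 192], [182, 184, 191]]
[[181, 183, 190], [182, 184, 191], [182, 184, 191]]
[[180, 181, 189], [182, 184, 191], [184, 185, 192]]
[[180, 183, 189], [184, 186, 192], [184, 186, 192]]
[[110, 111, 116], [120, 121, 127], [113, 114, 119]]
[[110, 112, 117], [111, 113, 118], [112, 114, 119]]
```

The top image shows the pan empty and four cells at the bin's far end. The other two could be hidden under the nose. I'll check from above the bin, at the pose of my first wrist picture.

Call:
play_rows(moves=[{"linear": [0, 0, -0.5], "yaw": 0, "grip": 0}, {"linear": [0, 0, -0.5], "yaw": 0, "grip": 0}, {"linear": [0, 0.7, 0], "yaw": 0, "grip": 0}, {"linear": [0, 0.9, 0], "yaw": 0, "grip": 0}, {"linear": [0, 0.9, 0], "yaw": 0, "grip": 0}, {"linear": [0, 0.9, 0], "yaw": 0, "grip": 0}, {"linear": [0, 0.9, 0], "yaw": 0, "grip": 0}, {"linear": [0, 0.9, 0], "yaw": 0, "grip": 0}, {"linear": [0, 0.9, 0], "yaw": 0, "grip": 0}, {"linear": [0, 0.9, 0], "yaw": 0, "grip": 0}])

```text
clock: 30.5
position: [0.5145, 0.0304, 0.4239]
tcp_rot: [-0.051, 3.141, 0.002]
wrist_force: [2.7, -0.6, 0.7]
grip_width: 0.044
finger_force: 0.0
```

Call:
play_rows(moves=[{"linear": [0, 0.9, 0], "yaw": 0, "grip": 0}, {"linear": [0, 0.9, 0], "yaw": 0, "grip": 0}, {"linear": [0, 0.9, 0], "yaw": 0, "grip": 0}, {"linear": [0, 0.9, 0], "yaw": 0, "grip": 0}, {"linear": [0, 0.6, 0], "yaw": 0, "grip": 0}, {"linear": [0, 0, 0], "yaw": 0, "grip": 0}, {"linear": [0, 0, 0], "yaw": 0, "grip": 0}])

```text
clock: 31.2
position: [0.5084, 0.2382, 0.4234]
tcp_rot: [0.051, -3.141, 0.001]
wrist_force: [-0.2, -0.8, -0.3]
grip_width: 0.044
finger_force: 0.0
```

```bash
python3 - <<'E'
from h import *
fs();s=snap("wrist","w9");T=s["T"]
# rectify the bin-floor plane z=0.02: 2.5 mm/col , 5 mm/row ; columns = world y .10-.36, rows world x
g=cv2.GaussianBlur(cv2.cvtColor(s["color"],cv2.COLOR_BGR2GRAY),(3,3),0)
h=.03;o=np.array([.5126,.0815])
for y in np.arange(.11,-.111,-.005):
    r=""
    for x in np.arange(.03,.29,.0025):
        u,v=proj(s,[o[0]-h*x-y,o[1]+x-h*y,.026],T).round().astype(int)
        r+=chr(97+int(g[v,u])//10) if 0<=u<640 and 0<=v<480 else " "
    print(r)
E
```

```text
t 31.2 p [0.5084 0.2382 0.4234] head 0.0327 F [-0.16 -0.79 -0.26] M [ 0.   -0.05  0.05] g 0.044 0.0
pppppppppppppppppppppqqqqqqqqqqqqqqqqqqqqqqqqqqqqqqqqqqqqrrrrrrrrrrrrrrrrrrrrrrrrrrrrrrrrrrrrrrssrrppppp
mmppppppppppqppqqppqqqqqqqqqqqqqqqqqqqqqqqqqqqqqqqqqqqqqqqqrrrrrrrrrrrrrrrrrrrrrrrrrrrrrrrrrrrvsssrqpppp
ortnmlmmmiiihhiiiiiiiiiiiiiiiiiiiijjjjjjjjjjiihhiiiiiiiiiiiiiiiiiiiiihhhhhhhhhhhhhhhhhhhhhhihiqrrrrppppp
nptommpppkjjmpppppqqqqqqqqqqqqqqqqqqqqqqqqqqqqqqqqqqqrrrrrrrrrrrrrrrrrrrrrljjjjjjjjjjihhhhhhhjqrrrrpoooo
ootmmmoppkjjoqppppqppqqqqqqqqqqqqqqqqqqqqqqqqqqqqqqqqqqqqqqrrrrrrrrrrrrrrrljjjjjjjjjjihhhhhhhkrrrrrppppp
ootnmmpppljknppppqppqqqqqqqqqqqqqqqqqqqqqqqqqqqqqqqqqqqqqqqqqrrrrrrrrrrrrpjjjjjjjjjjjihhhhhhhlrrrrrpoooo
nqtnmmpppljjnppppppqqqqqqqqqqqqqqqqqqqqqqqqqqqqqqqqqqqqqqqqrqrrrrrrrrrrrrpjjjjjjjjjjjjhhhhhhhjprrrrpoooo
nqtommoppkjjmppppppqpqqqqqqqqqqqqqqqqqqqqqqqqqqqqqqqqqqqqqqqqrrrrrrrrrrrrpjjjjjjjjjjjiihhhhhhkqrrrrqqqqq
opummmopokjjmppppppppqqqqqqqqqqqqqqqqqqqqqqqqqqqqqqqqqqqqqqqqrrrrrrrrrrrrpjjjjjjjjjjjihhhhhhhkrrrrrrqqqq
prsnmmpppkjkoppppppppqqqqqqqqqqqqqqqqqqqqqqqqqqqqqqqqqq
[... 3024 characters left out ...]
ppppppppppppppppppppppppppppppppqqppqqqmiiiiiiiiiiiihhhhhhhkqqqqqppppp
xxxxxxxxvljjmpppppppppppppppppppppppppppppppppppppppppppppppppppppppppqqqpmiiiiiiiiiiihhhhhhhlqqqqqqqqqq
knooommrvmjjoppppppppppppppppppppppppppppppppppppppppppppppppppqqqppqqqqqpkiiiiiiiiiiihhhhhhhmqqqqqppppp
mnmllmnppkjjkkkkkkkkkkkkkllljiiijkllllllllllllllllmmmmmmklllllllllllllllljiiiiiiiiiiiihhhhhhhjpqqqqqqqqq
mlkmnoqqokjihiiiiiiiiiiihihiiiiiiiiiiiiiiiiihiiiiiiiiiihiiiiiiiiiiihiiiiiiiiiiiiiiiiiihhhhhhhkpqqqqqpqqq
klnnpqppokiiiiiiiiiiiiihhiiiiiiiiiiiiiiiiiihiiiiiiiiiiiiiiiiiiiiiiiiiiiiiiiiiiihiiiiiiihhhhhhlpqqpqrrrrr
mnoqqnlkkiiiiihiiiiiiiiiiiihiiiiiiihiiiiiihiiiiiiiiihiiiiiiiiiiiiiihiiiiiiiiiiiiiiiihiiihhhhhjopppqqqqqq
```

```bash
python3 -c "
from workcell import *
print(finish_job())"
```

```text
the job is handed in; nothing more can be done
None
```

The job is handed in: all six cells are in the bin, and the empty barrow stands on its feet with both wheels square at the kerb, tailboard up. The top camera shows the carton and cartridges unmoved; the robot is clear, about 31 s in.

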